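# Restock the chocolate case and close its sliding glass door

## Task

Restock the small chocolate case for the day: slide its glass door fully open, move yesterday's dark chocolates out of it into the blue dish, and set every fresh chocolate from the wooden board, decorated face up, one to a pocket, into the row whose card has its colour. When all are in their places, push the glass door along its track without slamming it, until it is fully closed against the frame, and leave the gift box, the jar and the tongs where they are.

Things in the scene. Friction and masses are not known exactly. Their poses are not given: they have to be found in the camera images.
- case: Countertop chocolate case, fixed, 428 x 236 x 78 mm high: glass walls, brass edges and tracks, marble skirt. Origin under its centre, z up; its x runs along the door's track. The +x half is the compartment to be loaded: inner walls at y = +-108 mm and x = 208 mm. The -x half has a fixed glass top over display stock: leave it alone.
- tray (a point): Middle of the top face of the white tray in the +x half, 99 mm along the case's x from its origin and 22 mm up; axes as the case's. The tray has six square pockets, 47 mm wide and 8 mm deep, in two rows along x: row a at y = +46, row b at y = -46 mm, pockets at x = -58, 0 and +58 mm from here.
- door (a joint): The case's flat sliding glass door, brass edged, top face 74 mm above the case's origin. 0 = closed against the brass frame at the case's +x end, 195 mm = fully open, slid towards the case's -x end over the fixed glass. Friction about 2.5 N, and some damping; it stays where it is left. Open, it bares all six pockets.
- handle (a point): Centre of the top edge of the door's handle, an upright brass fin on the door: 12 mm thick along the case's x, 70 mm long along its y, 24 mm high above the glass. It moves with the door and lies at x = 145 mm in the case's frame when the door is closed.
- card_raspberry: Small sloping raspberry-red flavour card (70 mm wide, 20 mm deep, 12 mm high), fixed on the tray at the +x end (x = 195 mm) of the row for the raspberry chocolates: row a or row b of the case. Origin under its centre.
- card_pistachio: The same in pistachio green, at the end of the row for the pistachio chocolates.
- board: Wooden delivery board, fixed, 270 x 220 x 10 mm, long along its x; origin under its centre. The fresh chocolates start on it.
- dish: Blue rectangular dish for yesterday's chocolates, fixed: outside 170 mm along its x, 140 mm along its y, 25 mm high, walls and floor 5 mm. Origin under its centre.
- gift_box: Bystander: pink gift box with gold ribbon, 60 x 110 x 40 mm, loose.
- candy_jar: Bystander: amber sweet jar with brass lid, 80 mm wide, 110 mm high, loose.
- tongs: Bystander: steel pastry tongs, 190 mm long, lying on the counter, loose.
- raspberry_0: Fresh raspberry-red chocolate with cream stripes on its decorated top: hard square, 40 x 40 x 20 mm, about 40 g, loose; origin under its centre, z to the decorated face. Starts on the board if present.
- raspberry_1: Fresh raspberry-red chocolate with cream stripes on its decorated top: hard square, 40 x 40 x 20 mm, about 40 g, loose; origin under its centre, z to the decorated face. Starts on the board if present.
- raspberry_2: Fresh raspberry-red chocolate with cream stripes on its decorated top: hard square, 40 x 40 x 20 mm, about 40 g, loose; origin under its centre, z to the decorated face. Starts on the board if present.
- pistachio_0: Fresh pistachio-green chocolate with nut pieces on its decorated top: hard square, 40 x 40 x 20 mm, about 40 g, loose; origin under its centre, z to the decorated face. Starts on the board if present.
- pistachio_1: Fresh pistachio-green chocolate with nut pieces on its decorated top: hard square, 40 x 40 x 20 mm, about 40 g, loose; origin under its centre, z to the decorated face. Starts on the board if present.
- pistachio_2: Fresh pistachio-green chocolate with nut pieces on its decorated top: hard square, 40 x 40 x 20 mm, about 40 g, loose; origin under its centre, z to the decorated face. Starts on the board if present.
- dark_0: Yesterday's dark brown chocolate with a gold seal on top: hard square, 40 x 40 x 20 mm, about 40 g, loose; origin under its centre. Starts in one of the case's pockets if present, its sides along the case's axes.
- dark_1: Yesterday's dark brown chocolate with a gold seal on top: hard square, 40 x 40 x 20 mm, about 40 g, loose; origin under its centre. Starts in one of the case's pockets if present, its sides along the case's axes.
- dark_2: Yesterday's dark brown chocolate with a gold seal on top: hard square, 40 x 40 x 20 mm, about 40 g, loose; origin under its centre. Starts in one of the case's pockets if present, its sides along the case's axes.
- dark_3: Yesterday's dark brown chocolate with a gold seal on top: hard square, 40 x 40 x 20 mm, about 40 g, loose; origin under its centre. Starts in one of the case's pockets if present, its sides along the case's axes.

How it is judged:
By the outcome, as a careful person would: the job done as asked, in the order asked, and still so for the second after the job is handed in, with the robot touching nothing.
Of raspberry_0, raspberry_1, raspberry_2, pistachio_0, pistachio_1, pistachio_2 only 4 to 5 are there at a start; the rules pass over those that are not, and their reading is None.
Of dark_0, dark_1, dark_2, dark_3 only 2 to 3 are there at a start; the rules pass over those that are not, and their reading is None.
At some moment in a run one of raspberry_0, raspberry_1, raspberry_2, pistachio_0, pistachio_1, pistachio_2, dark_0, dark_1, dark_2, dark_3 may be knocked a few centimetres aside while the robot is not near it.
Once in a run the grip may slacken for a moment while it holds something.
It also fails if it takes over 210 s, if anything falls off the work surface, if the arm or the gripper's body presses on something with over 40 N, if the wrist force passes 120 N, or if a joint passes its speed limit or range.

## Robot

A 7-joint arm with a two-finger parallel gripper is mounted at the origin on the work surface. World frame = base frame: x ahead of the robot, y to its left, z up, the work surface at z = 0. Lengths are in mm, angles in rad, forces in N, time in s.
With the tool pointing down it reaches from about 400 to 875 mm from the base axis. Payload 4.4 kg.
Tool frame: the origin (TCP) lies midway between the tips of the shut fingers; the grasp point (between the pads) lies 19 mm behind it (ctrl.grip_point_offset is the distance from the TCP to the grasp point, in mm); z points along the fingers, y is the line along which they close (so a half turn about z gives the same grasp; the last joint's range is limited). The gripper opens to 85 mm and grips with 20 to 120 N. Pads are 22 mm wide; open, the fingers measure 114 mm over their backs; the gripper's body (76 mm by 85 mm) begins 54 mm behind the grasp point. The pads swing forward as they close: fully open they stand 13 mm farther back than shut.
Start: joints at [-0.066, 0.628, 0.038, 1.517, -0.027, 0.996, -0.02], TCP at [650.014, 0.027, 231.313] pointing down, gripper open.
Joint ranges: [-3.06, 3.06], [-0.37, 2.12], [-1.25, 1.32], [0.18, 2.47], [-1.1, 4.24], [0.23, 1.98], [-2.94, 2.94]. Speed limits (rad/s): [2.57, 2.57, 3.14, 3.14, 3.14, 3.14, 3.14].

## Interface

Orientations are given as [roll, pitch, yaw] about the fixed x, y, z axes, in that order (R = Rz(yaw) Ry(pitch) Rx(roll)).
In Python, from cell import ctrl gives the robot as it stands.
- The arm moves only by the shell command python3 nudge.py, which reads ROWS from standard input. ROWS is a JSON list of rows, 1 to 12 of them, each of 7 numbers: dx, dy, dz in units of 50 mm, then a rotation vector rx, ry, rz in rad, then the finger opening in mm; each row shifts and turns the commanded pose from where the row before left it, along the tool's axes as they then stand; what a row does not reach is not made up. A row lasts 1/10 s, in which the tool goes at most 50 mm and 0.15 rad, less where a joint would pass 70% of its speed; a pose out of reach is approached as far as the arm can. The fingers move at their own pace and stop on an object; the grip force is fixed at half the most. Time passes only in rows, so rows that do not move let the fingers close. It prints the time, the measured TCP pose, the force, the opening and the grip force at its end. Input that does not fit is refused with a message, and nothing moves.
- ctrl.read_state(): the state, without advancing time (a new reading comes with each control period).
- ctrl.get_image(name): name is "scene" or "side" or "wrist"; returns the picture (480x640x3 uint8, blue, green, red); there is no depth.
- ctrl.calibration(name): a dict with "fx", "fy", "cx", "cy" (pixels), "rvec" (rotation vector, rad) and "tvec" (3), from world to camera coordinates, as OpenCV has them; the wrist camera has in their place "hand_eye" (4x4, takes a point from camera to tool coordinates, whose origin is the TCP and whose axes are the flange's). Camera axes: x right, y down, z forward; pixel columns grow to the right and rows downward; lengths in mm; the calibration is good to about 2 mm. A picture is of the moment at which its call begins: read the wrist's pose just before it. calibration takes no time and is no camera call.
- ctrl.finish_job(): hands the job in; it is judged then, once.
The state is a dict: "clock": time; "qpos": joint angles; "qd": joint speeds; "tau": joint torques, N m; "eef_pos": TCP position; "tool_rot": TCP orientation; "force": force on the tool from outside, world axes, zero at the start; "torque": the same for the moment, N m; "width": finger opening in mm; "gripper_force": force on a finger pad.
Only numpy, scipy, OpenCV 4.12 (cv2) and the standard library are available. Lean on these libraries where they do the work, as an engineer would, in place of code of your own. Each camera call takes 0.05 s, during which the arm holds its last target. There are 200 camera calls.

## Working session

There is one attempt and no reset: what is moved stays moved. The work goes in short steps, Python scripts to look and compute and a shell command to move; the robot and the scene stay as the last step left them, time stands still between calls to the robot, and variables do not carry over. Pictures are saved under pics/ and viewed, at most 14 in all, crops included, and the job is handed in when it is done.

```bash
ls; mkdir -p pics
python3 - <<'E'
from cell import ctrl
import cv2
for n in ("scene","side"):
    cv2.imwrite(f"pics/{n}0.png",ctrl.get_image(n)); print(ctrl.calibration(n))
print(ctrl.calibration("wrist"));s=ctrl.read_state();print(s)
cv2.imwrite("pics/wrist0.png",ctrl.get_image("wrist"))
E
```

```text
cell.py
nudge.py
pics
{'fx': 612.281698870308, 'fy': 612.281698870308, 'cx': 317.9750574941143, 'cy': 238.20769547026373, 'rvec': array([ 1.67266807,  2.17038104, -0.60260173]), 'tvec': array([ 150.90987486, -454.72811109, 1633.13045426])}
{'fx': 485.5812733403407, 'fy': 485.5812733403407, 'cx': 322.25255482684975, 'cy': 240.29993894748935, 'rvec': array([ 2.21814204, -0.26753914,  0.14051572]), 'tvec': array([-588.344624  ,  162.41193705,  946.59556021])}
{'fx': 332.5757266054832, 'fy': 332.5757266054832, 'cx': 316.267812937895, 'cy': 239.88563045281987, 'hand_eye': array([[-1.55884386e-03, -9.52087678e-01, -3.05821229e-01,
         7.83254671e+01],
       [ 9.99998262e-01, -1.17133362e-03, -1.45061494e-03,
        -6.63058155e-01],
       [ 1.02289393e-03, -3.05822958e-01,  9.52087849e-01,
        -1.41884427e+02],
       [ 0.00000000e+00,  0.00000000e+00,  0.00000000e+00,
         1.00000000e+00]])}
{'clock': 0.1, 'qpos': array([-0.06578909,  0.62927509,  0.03842457,  1.51824078, -0.02702006,
        0.99629757, -0.02002215]), 'qd': array([-0.00167885, -0.00315041, -0.00024388, -0.00321573,  0.0002654 ,
        0.00148414,  0.00034048]), 'tau': array([ 3.65140630e-03, -5.64529252e+01,  1.23032581e+00, -1.93971133e+01,
        1.11524854e-02,  5.46943455e-03, -1.37002465e-05]), 'eef_pos': array([6.49452958e+02, 4.18042641e-02, 2.30475465e+02]), 'tool_rot': array([-3.13988876e+00, -1.09395571e-05,  1.57076930e+00]), 'force': array([0.48278682, 1.36699593, 0.43440386]), 'torque': array([-0.02265805,  0.02425374, -0.02012312]), 'gripper_force': 0.0, 'width': 85.38307401020889}
```
View pics/scene0.png

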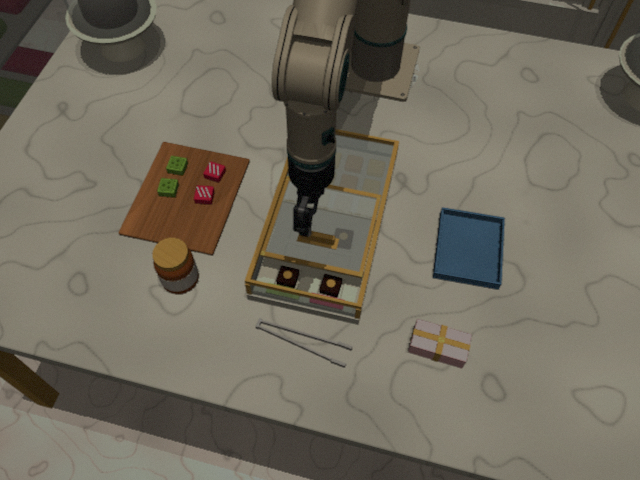

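View pics/side0.png

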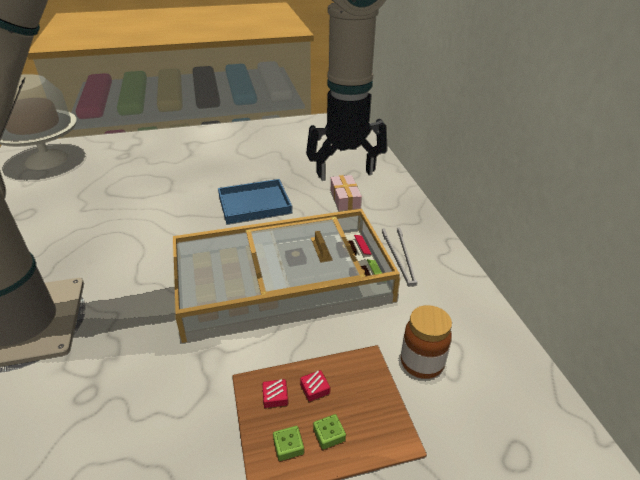

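View pics/wrist0.png

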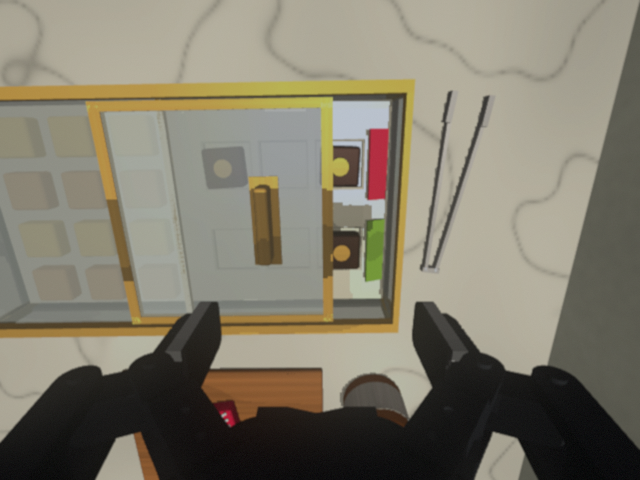

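The scene view shows two reds (214,170),(204,193), two greens (177,163),(169,185), and the dish near (470,247). The case has its door partly open. The wrist view shows two dark chocolates at (345,166),(345,250), a third under the glass at (224,168), the red card at +y and the green card at -y.

Create h.py:
```python
from cell import ctrl
import numpy as np, cv2
from scipy.spatial.transform import Rotation as R
from scipy.optimize import least_squares
def cam(n,s=None):
    c=ctrl.calibration(n); K=np.array([[c['fx'],0,c['cx']],[0,c['fy'],c['cy']],[0,0,1]])
    if n=='wrist':
        T=np.eye(4);T[:3,:3]=R.from_euler('xyz',s['tool_rot']).as_matrix();T[:3,3]=s['eef_pos']
        W=np.linalg.inv(T@c['hand_eye']); return K,W[:3,:3],W[:3,3]
    return K,cv2.Rodrigues(c['rvec'])[0],c['tvec']
def proj(C,P):
    P=np.atleast_2d(P)@C[1].T+C[2]; p=P@C[0].T; return p[:,:2]/p[:,2:]
def ray(C,uv):
    d=C[1].T@np.linalg.solve(C[0],[*uv,1.]); return -C[1].T@C[2], d/np.linalg.norm(d)
def atz(C,uv,z):
    o,d=ray(C,uv); return o+d*(z-o[2])/d[2]
def tri(obs):
    A=0;b=0
    for C,uv in obs:
        o,d=ray(C,uv);M=np.eye(3)-np.outer(d,d);A=A+M;b=b+M@o
    X=np.linalg.solve(A,b); return X,[float(np.linalg.norm(proj(C,X)[0]-uv)) for C,uv in obs]
def shot(n,name):
    s=ctrl.read_state();im=ctrl.get_image(n);cv2.imwrite(f'pics/{name}.png',im);return s,im
def tool(s,d): # world displacement -> tool axes
    return R.from_euler('xyz',s['tool_rot']).inv().apply(d)
```

Run:
```python
from h import *
np.set_printoptions(precision=1,suppress=True)
s=dict(eef_pos=np.array([649.45,.04,230.48]),tool_rot=np.array([-3.13989,0,1.570769]))
S,D,W=cam('scene'),cam('side'),cam('wrist',s)
for n,a,b in [('r0',(214,170),(275,391)),('r1',(204,193),(315,384)),('g0',(177,163),(288,441)),('g1',(169,185),(329,430))]:
    print(n,*tri([(S,a),(D,b)]))
print('c+x+y',*tri([(W,(414,80)),(S,(359,311)),(D,(360,213))]))
print('c+x-y',*tri([(W,(398,331)),(S,(249,288)),(D,(396,278))]))
print('darkA',*tri([(W,(341,166)),(S,(331,283))])); print('darkB',*tri([(W,(341,252)),(S,(288,275))]))
print('handle',*tri([(W,(267,227)),(S,(319,238)),(D,(322,244))]))
print('dish',[atz(S,p,25) for p in [(440,210),(504,213),(434,280),(501,286)]],[atz(D,p,25) for p in [(219,197),(282,181),(292,207),(230,221)]])
print('board',[atz(S,p,10) for p in [(165,143),(249,156),(121,233),(213,252)]])
# case fit on wrist outer corners + back corners
print([atz(S,p,78) for p in [(331,134),(399,140)]],[atz(D,p,78) for p in [(174,238),(182,318)]])
```

```text
r0 [ 453.8 -287.    27.4] [0.4487003186374938, 0.632379758937994]
r1 [ 520.6 -287.7   25.7] [0.7065111475008895, 0.9590985003534591]
g0 [ 457.5 -377.6   27.5] [0.8251315540006532, 1.2846191129770719]
g1 [ 521.3 -373.2   25.9] [1.2992837400035413, 1.9411311104367073]
c+x+y [729.7 119.8  64. ] [1.7685538402189656, 1.4021744918877554, 1.1706350781948889]
c+x-y [ 733.4 -112.1   64.6] [8.513904118400104, 4.197066123042088, 2.3491040026036734]
darkA [672.5  47.3  36.7] [0.026426069734942534, 0.012442112004733299]
darkB [674.9 -44.3  32.2] [0.38576522584623113, 0.20183774511774558]
handle [604.5   1.   87. ] [2.3761519869419927, 1.3234960425232398, 0.5216638630923865]
dish [array([427.2, 237.1,  25. ]), array([398.5, 376.3,  25. ]), array([604.9, 251.9,  25. ]), array([583.1, 388.4,  25. ])] [array([411.1, 330.1,  25. ]), array([584.8, 372. ,  25. ]), array([586.9, 240.5,  25. ]), array([428.6, 215.5,  25. ])]
board [array([ 393.7, -435.6,   10. ]), array([ 379.5, -227. ,   10. ]), array([ 657.8, -432.1,   10. ]), array([ 651.6, -220.3,   10. ])]
[array([320.1, -41.7,  78. ]), array([297.3, 113.1,  78. ])] [array([305. , 104.4,  78. ]), array([ 317. , -136.5,   78. ])]
```

The manual's scale: shifts go in units of 50 mm. Converting my numbers, -23 mm is -0.46, 30 mm is 0.6.

```bash
echo '[[0,-0.46,0.6,0,0,0,60],[0,-0.44,0.6,0,0,0,60],[0,0,0.6,0,0,0,60],[0,0,0.6,0,0,0,60],[0,0,0.4,0,0,0,60],[0,0,0.16,0,0,0,60],[0,0,0,0,0,0,60],[0,0,0,0,0,0,0],[0,0,0,0,0,0,0],[0,0,0,0,0,0,0],[0,0,0,0,0,0,0],[0,0,0,0,0,0,0]]' | python3 nudge.py
```

```text
clock: 1.35
eef_pos: [605.1, 0.0, 84.5]
tool_rot: [3.141, 0.0, 1.572]
force: [-2.6, 0.6, 5.8]
width: 10.3
gripper_force: 60.8
```

In the tool's units: -12 mm is -0.24, -10 mm is -0.2.

```bash
echo '[[-0.002,-0.12,0,0,0,0,0],[-0.004,-0.24,0,0,0,0,0],[-0.004,-0.28,0,0,0,0,0],[-0.006,-0.3,0,0,0,0,0],[-0.006,-0.3,0,0,0,0,0],[-0.006,-0.3,0,0,0,0,0],[-0.006,-0.3,0,0,0,0,0],[-0.006,-0.28,0,0,0,0,0],[-0.004,-0.2,0,0,0,0,0],[-0.002,-0.12,0,0,0,0,0],[-0.002,-0.08,0,0,0,0,0],[0,0,0,0,0,0,0]]' | python3 nudge.py
```

```text
clock: 2.55
eef_pos: [479.8, -2.0, 84.4]
tool_rot: [3.139, -0.0, 1.572]
force: [0.1, 0.7, 9.7]
width: 10.4
gripper_force: 61.4
```

In the tool's units: -3 mm is -0.06, -2 mm is -0.04.

```bash
echo '[[0,-0.06,0,0,0,0,0],[0,-0.06,0,0,0,0,0],[0,-0.04,0,0,0,0,0],[0,0,0,0,0,0,0]]' | python3 nudge.py
```

```text
clock: 2.95
eef_pos: [472.6, -2.1, 84.4]
tool_rot: [3.138, -0.0, 1.572]
force: [1.4, 0.0, 8.7]
width: 10.4
gripper_force: 61.3
```

```bash
echo '[[0,-0.04,0,0,0,0,0],[0,-0.04,0,0,0,0,0],[0,0,0,0,0,0,0]]' | python3 nudge.py;echo '[[0,-0.04,0,0,0,0,0],[0,-0.04,0,0,0,0,0],[0,0,0,0,0,0,0]]' | python3 nudge.py
```

```text
clock: 3.25
eef_pos: [468.7, -2.2, 84.4]
tool_rot: [3.137, -0.0, 1.572]
force: [1.3, 0.8, 7.4]
width: 10.2
gripper_force: 61.3
clock: 3.55
eef_pos: [466.6, -2.2, 84.4]
tool_rot: [3.134, -0.0, 1.572]
force: [5.3, -0.1, 3.8]
width: 9.9
gripper_force: 60.7
```

In the tool's units: -2 mm is -0.04.

```bash
echo '[[0,-0.04,0,0,0,0,0],[0,0,0,0,0,0,0]]' | python3 nudge.py; echo '[[0,0.04,0,0,0,0,0],[0,0,0,0,0,0,40],[0,0,0,0,0,0,40],[0,0,0,0,0,0,60],[0,0,-0.8,0,0,0,60],[0,0,-1,0,0,0,60],[0,0.8,-1,0,0,0,60],[0,0.8,0,0,0,0,60],[0,0.8,0,0,0,0,60],[0,0,0,0,0,0,60]]' | python3 nudge.py
python3 - <<'E'
from h import *
s,im=shot('wrist','w1');print(s['eef_pos'],s['tool_rot'])
E
```

```text
clock: 3.75
eef_pos: [466.6, -2.2, 84.5]
tool_rot: [3.13, -0.0, 1.572]
force: [8.9, -0.1, 0.6]
width: 10.3
gripper_force: 60.2
clock: 4.75
eef_pos: [578.6, -2.2, 212.3]
tool_rot: [3.137, -0.0, 1.571]
force: [-1.1, -0.4, -0.4]
width: 59.8
gripper_force: 0.0
[578.64256741  -2.2161356  212.30893408] [ 3.13700472e+00 -1.94171982e-04  1.57061284e+00]
```

View pics/w1.png

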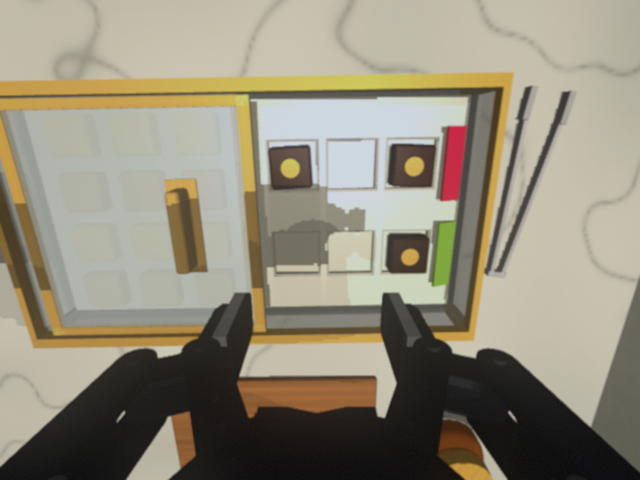

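The door is fully open. Dark chocolates are at (290,168),(414,166),(410,257), the empty middle pockets at (352,164) and (351,252), red card on row a (+y), green card on row b.

```bash
python3 - <<'E'
from h import *
np.set_printoptions(precision=2,suppress=True)
s0=dict(eef_pos=np.array([649.45,.04,230.48]),tool_rot=np.array([-3.13989,0,1.570769]))
s1=dict(eef_pos=np.array([578.64,-2.22,212.31]),tool_rot=np.array([3.137,0,1.57061]))
W0,W1,S=cam('wrist',s0),cam('wrist',s1),cam('scene')
print('A',*tri([(W0,(341,166)),(W1,(414,166)),(S,(331,283))]))
print('B',*tri([(W0,(341,252)),(W1,(410,257)),(S,(288,275))]))
print('C',atz(W1,(290,168),34))
P=[];uv=[]
for (x,y),q in {(0,46):[(327,139),(375,139),(329,190),(377,189)],(0,-46):[(328,232),(373,232),(329,272),(374,272)]}.items():
    for (a,b),p in zip([(-1,1),(1,1),(-1,-1),(1,-1)],q): P.append((x+23.5*a,y+23.5*b,0));uv.append(p)
P=np.array(P);uv=np.array(uv,float)
def f(v):
    X=P@R.from_euler('z',v[3]).as_matrix().T+v[:3]
    return (proj(W1,X)-uv).ravel()
r=least_squares(f,[617,0,22,0.02]);print('tray',r.x,r.fun.reshape(-1,2))
r=least_squares(lambda v:f([v[0],v[1],22,v[2]]),[617,0,0.02]);print(r.x,np.abs(r.fun).max())
E
echo '[[-0.9,-0.4,0,0,0,0,60],[-0.9,-0.4,0,0,0,0,60],[-0.9,-0.4,0,0,0,0,60],[-0.9,-0.4,0,0,0,0,60],[-0.9,-0.2,0,0,0,0,60],[-0.9,0,0,0,0,0,60],[-0.9,0,0,0,0,0,60],[-0.9,0,0,0,0,0,60],[0,0,0,0,0,0,60]]' | python3 nudge.py
```

```text
A [671.59  46.82  34.12] [1.1551183687868154, 1.0988817712207695, 0.21400743894555316]
B [674.99 -44.7   32.96] [0.30654937770804086, 1.1077563532035473, 0.4684831279608197]
C [553.6  44.7  34. ]
tray [614.47   0.56  20.64   0.02] [[ 0.45  1.29]
 [ 1.38 -0.05]
 [-0.8  -0.88]
 [-1.98 -1.14]
 [ 0.86  0.08]
 [ 0.83 -1.1 ]
 [ 0.5   1.47]
 [-1.32  0.36]]
[614.32   0.83   0.02] 1.881776624667225
clock: 5.7
eef_pos: [480.0, -369.6, 211.7]
tool_rot: [-3.139, 0.004, 1.561]
force: [-0.8, -0.1, -0.2]
width: 60.3
gripper_force: 0.0
```

Run:
```python
from h import *
s,im=shot('wrist','w2');print(s['eef_pos'],s['tool_rot'])
```

```text
[ 479.98636929 -369.60179073  211.69002871] [-3.13877904  0.00415699  1.56089734]
```

View pics/w2.png

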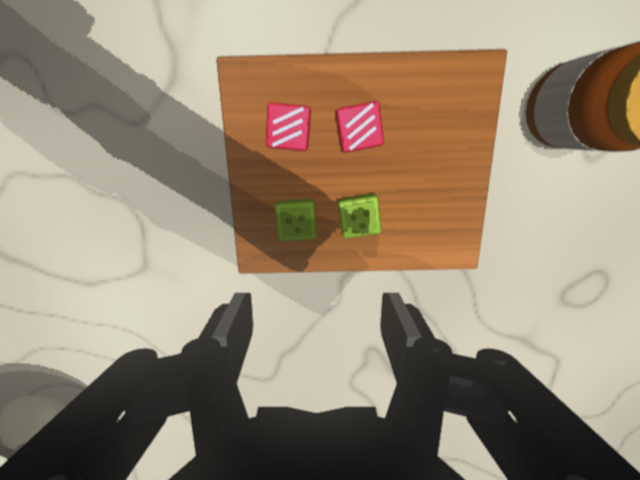

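All four fresh chocolates are face up: reds at (288,127),(360,126), greens at (296,220),(360,216).

```bash
cat >> h.py <<'E'
from scipy.optimize import minimize
HUE={'red':((165,90,60),(180,255,255)),'green':((30,90,30),(50,255,255))}
def fitbox(im,C,col,z0,minA=600):
    hsv=cv2.cvtColor(im,cv2.COLOR_BGR2HSV); m=cv2.inRange(hsv,*HUE[col])
    m=cv2.morphologyEx(m,cv2.MORPH_CLOSE,np.ones((11,11),np.uint8))
    n,l,st,ce=cv2.connectedComponentsWithStats(m); out=[]
    for i in range(1,n):
        if st[i,4]<minA: continue
        M=(l==i).astype(np.uint8); ub=st[i]
        x,y,w,h=ub[:4]; y0,x0=max(0,y-30),max(0,x-30); Mc=cv2.resize(M[y0:y+h+30,x0:x+w+30],None,fx=4,fy=4,interpolation=0)
        B=np.array([(a,b,c) for a in(-20,20) for b in (-20,20) for c in (0,20)],float)
        def cost(v):
            X=B@R.from_euler('z',v[2]/20).as_matrix().T+[v[0],v[1],z0]
            p=(proj(C,X)-[x0,y0])*4; h_=cv2.convexHull(p.astype(np.float32))
            D=np.zeros_like(Mc); cv2.fillPoly(D,[np.round(h_).astype(np.int32)],1)
            return 1-(D&Mc).sum()/max(1,(D|Mc).sum())
        g=atz(C,ce[i],z0+12)
        r=min((minimize(cost,[g[0],g[1],a],method='Nelder-Mead',options=dict(initial_simplex=[[g[0]+d,g[1]+e,a+f] for d,e,f in((0,0,0),(4,0,0),(0,4,0),(0,0,4))])) for a in(-10,-5,0,5,10)),key=lambda r:r.fun)
        out.append((col,*np.round([r.x[0],r.x[1],r.x[2]/20,r.fun],3)))
    return out
E
python3 - <<'E'
from h import *
im=cv2.imread('pics/w2.png');s=dict(eef_pos=np.array([479.986,-369.6,211.69]),tool_rot=np.array([-3.13878,.00416,1.5609]))
C=cam('wrist',s)
for c in('red','green'):
    for o in fitbox(im,C,c,10): print(o)
print([atz(C,p,10) for p in [(218,58),(506,50),(477,267),(240,272)]])
# heights: wrist + scene + side triangulation
S,D=cam('scene'),cam('side')
for a,b,c in [((288,127),(214,170),(275,391)),((360,126),(204,193),(315,384)),((296,220),(177,163),(288,441)),((360,216),(169,185),(329,430))]: print(tri([(C,a),(S,b),(D,c)]))
# dish fit
P=np.array([(85,70),(-85,70),(-85,-70),(85,-70)])
E
```

```text
('red', np.float64(453.172), np.float64(-286.814), np.float64(-0.105), np.float64(0.091))
('red', np.float64(520.093), np.float64(-287.732), np.float64(0.161), np.float64(0.095))
('green', np.float64(522.426), np.float64(-374.623), np.float64(0.18), np.float64(0.102))
('green', np.float64(458.013), np.float64(-377.624), np.float64(0.044), np.float64(0.097))
[array([ 389.3056    , -225.16626868,   10.        ]), array([ 653.30511518, -221.86052889,   10.        ]), array([ 656.41186955, -436.06857401,   10.        ]), array([ 391.91609741, -439.51970085,   10.        ])]
(array([ 453.50284111, -286.77895272,   27.21919658]), [0.6730276289182743, 0.33377332592309084, 0.8089960233704784])
(array([ 520.45012004, -287.14981512,   25.38554969]), [1.0856395573180448, 0.5791483932310976, 1.1996148368559882])
(array([ 457.56642818, -376.82344097,   26.89299697]), [1.1655985171236556, 0.832596564897695, 1.4519968906882605])
(array([ 521.81739288, -372.8284773 ,   25.94872107]), [0.8422081712050727, 1.368556325215168, 1.9069238749541388])
```

```bash
echo '[[0,0,0,0,0,0.14,60],[0,0,0,0,0,0.14,60],[0,0,0,0,0,0.14,60],[0,0,0,0,0,0.14,60],[0,0,0,0,0,0.14,60],[0,0,0,0,0,0.14,60],[0,0,0,0,0,0.14,60],[0,0,0,0,0,0.14,60],[0,0,0,0,0,0.14,60],[0,0,0,0,0,0.14,60],[0,0,0,0,0,0.14,60],[0,0,0,0,0,0,60]]' | python3 nudge.py
cat > go.py <<'E'
import sys
from h import *
s=ctrl.read_state();t=np.array([float(v) for v in sys.argv[1:4]])
print(np.round(s['eef_pos'],1),'yaw',round(float(s['tool_rot'][2]),3),'tool move',np.round(tool(s,t-s['eef_pos']),1),'rz',round(float(s['tool_rot'][2])-float(sys.argv[4]),3) if len(sys.argv)>4 else '')
E
python3 go.py 555 45 150 0.02
```

```text
clock: 6.95
eef_pos: [483.6, -359.7, 211.7]
tool_rot: [-3.139, 0.002, 0.032]
force: [-0.1, 0.4, 0.2]
width: 60.1
gripper_force: 0.0
[ 483.6 -359.7  211.7] yaw 0.032 tool move [  84.2 -402.1   62.6] rz 0.012
```

In the tool's units: -40 mm is -0.8, 40 mm is 0.8.

```bash
echo '[[0.16,-0.8,0,0,0,0.012,60],[0.18,-0.8,0,0,0,0,60],[0.18,-0.8,0,0,0,0,60],[0.18,-0.8,0,0,0,0,60],[0.16,-0.8,0,0,0,0,60],[0.16,-0.8,0,0,0,0,60],[0.16,-0.8,0,0,0,0,60],[0.16,-0.8,0,0,0,0,60],[0.16,-0.8,0.4,0,0,0,60],[0.08,-0.48,0.8,0,0,0,60],[0,-0.2,0,0,0,0,60],[0,0,0,0,0,0,60]]' | python3 nudge.py; python3 go.py 555.5 45 23 0.02
```

```text
clock: 8.15
eef_pos: [553.9, 34.6, 152.2]
tool_rot: [-3.141, 0.003, 0.023]
force: [-0.6, -0.4, 1.5]
width: 60.3
gripper_force: 0.0
[553.9  34.6 152.2] yaw 0.023 tool move [  2.2 -10.2 129.2] rz 0.003
```

In the tool's units: 20 mm is 0.4, -10 mm is -0.2.

```bash
echo '[[0.04,-0.2,0.6,0,0,0,60],[0,0,0.8,0,0,0,60],[0,0,0.6,0,0,0,60],[0,0,0.4,0,0,0,60],[0,0,0.18,0,0,0,60],[0,0,0,0,0,0,60],[0,0,0,0,0,0,60]]' | python3 nudge.py; python3 go.py 555.5 45 23 0.02
```

```text
clock: 8.85
eef_pos: [558.3, 42.1, 25.0]
tool_rot: [3.141, -0.003, 0.018]
force: [0.9, -0.5, -0.1]
width: 59.8
gripper_force: 0.0
[558.3  42.1  25. ] yaw 0.018 tool move [-2.8 -3.   2. ] rz -0.002
```

```bash
echo '[[-0.05,-0.06,0.04,0,0,0,60],[0,0,0,0,0,0,60],[0,0,0,0,0,0,30],[0,0,0,0,0,0,30],[0,0,0,0,0,0,30],[0,0,0,0,0,0,30],[0,0,-0.2,0,0,0,30],[0,0,-0.8,0,0,0,30],[0,0,-1,0,0,0,30],[0,0,0,0,0,0,30]]' | python3 nudge.py; python3 go.py 500 290 135 0.08
```

```text
clock: 9.85
eef_pos: [558.8, 46.2, 127.5]
tool_rot: [-3.141, -0.011, 0.019]
force: [0.5, -0.7, 0.0]
width: 37.8
gripper_force: 60.5
[558.8  46.2 127.5] yaw 0.019 tool move [ -54.1 -244.9   -7.9] rz -0.061
```

In the tool's units: -5 mm is -0.1, -40 mm is -0.8.

```bash
echo '[[-0.16,-0.8,-0.2,0,0,0,30],[-0.2,-0.8,0,0,0,0,30],[-0.2,-0.8,0,0,0,0,30],[-0.2,-0.8,0,0,0,0,30],[-0.16,-0.8,0,0,0,0,30],[-0.16,-0.8,0,0,0,0,30],[0,-0.1,0,0,0,0,30],[0,0,0,0,0,0,30]]' | python3 nudge.py
python3 - <<'E'
from h import *
s,im=shot('wrist','w3');print(s['eef_pos'],s['tool_rot'],s['width'])
E
```

```text
clock: 10.65
eef_pos: [495.0, 292.1, 131.2]
tool_rot: [-3.141, 0.001, 0.023]
force: [0.5, -1.2, 0.0]
width: 38.5
gripper_force: 60.6
[494.96224677 292.11011266 131.17001274] [-3.14115178e+00  6.10422145e-04  2.30411031e-02] 38.4923805505645
```

View pics/w3.png

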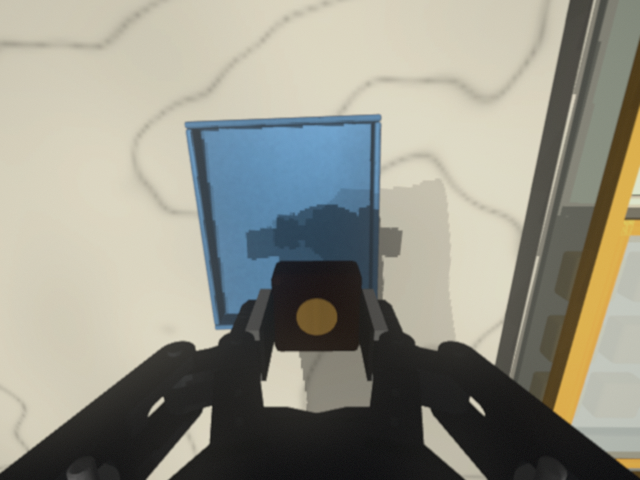

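The dark chocolate is held. Visible dish rim corners are (187,122),(381,116),(216,329).

Run:
```python
from h import *
s=ctrl.read_state();C=cam('wrist',s);S=cam('scene')
P=np.array([(85,70,25),(85,-70,25),(-85,70,25)],float);uv=np.array([(187,122),(381,116),(216,329)],float)
print([np.round(atz(C,p,25),1) for p in uv])
f=lambda v:(proj(C,P@R.from_euler('z',v[2]).as_matrix().T+[v[0],v[1],0])-uv).ravel()
r=least_squares(f,[503,300,.08]);print(r.x,r.fun)
print(tri([(C,(187,122)),(S,(501,286))]),tri([(C,(381,116)),(S,(434,280))]))
```

```text
[array([578.9, 382.4,  25. ]), array([585.3, 246.2,  25. ]), array([411.4, 374.5,  25. ])]
[4.97525504e+02 3.09812202e+02 4.99895741e-02] [-2.2446904  -0.12139011  3.01538237 -0.85918557 -0.96461514  2.24039566]
(array([578.53423788, 388.2315841 ,  15.31614891]), [3.1283444842286623, 1.0981721333723136]) (array([588.89357335, 247.98456832,   1.7907018 ]), [8.404998086697836, 3.0676516546576407])
```

```bash
echo '[[-0.4,-0.16,0.2,0,0,-0.03,30],[-0.54,-0.14,0.6,0,0,0,30],[0,0,0.7,0,0,0,30],[0,0,0.5,0,0,0,30],[0,0,0,0,0,0,30]]' | python3 nudge.py; python3 go.py 448 307.5 17 0.05
```

```text
clock: 11.2
eef_pos: [447.3, 300.1, 29.1]
tool_rot: [3.138, 0.005, 0.046]
force: [-0.4, 0.3, -0.2]
width: 38.3
gripper_force: 60.6
[447.3 300.1  29.1] yaw 0.046 tool move [ 1.1 -7.4 12. ] rz -0.004
```

```bash
echo '[[0.02,-0.14,0.12,0,0,0,30],[0,0,0.1,0,0,0,30],[0,0,0,0,0,0,30],[0,0,0,0,0,0,60],[0,0,0,0,0,0,60],[0,0,0,0,0,0,60],[0,0,-0.4,0,0,0,60],[0,0,-0.9,0,0,0,60],[0,0,-1,0,0,0,60],[0,0,0,0,0,0,60]]' | python3 nudge.py; python3 go.py 671.8 46.8 140 0.02
```

```text
clock: 12.2
eef_pos: [453.1, 312.0, 141.3]
tool_rot: [-3.136, -0.01, 0.048]
force: [0.9, -0.5, -0.6]
width: 60.0
gripper_force: 0.0
[453.1 312.  141.3] yaw 0.048 tool move [205.6 275.5   1.7] rz 0.028
```

```bash
echo '[[0.52,0.7,0,0,0,0.028,60],[0.52,0.7,0,0,0,0,60],[0.52,0.7,0,0,0,0,60],[0.52,0.7,0,0,0,0,60],[0.52,0.7,0,0,0,0,60],[0.52,0.7,0,0,0,0,60],[0.5,0.68,0,0,0,0,60],[0.34,0.5,0,0,0,0,60],[0.1,0.12,0.4,0,0,0,60],[0,0,0.6,0,0,0,60],[0,0,0,0,0,0,60]]' | python3 nudge.py; python3 go.py 672.5 46.8 23 0.02
```

```text
clock: 13.3
eef_pos: [654.5, 41.7, 80.4]
tool_rot: [-3.14, 0.01, 0.021]
force: [-1.2, 1.1, -0.9]
width: 60.4
gripper_force: 0.0
[654.5  41.7  80.4] yaw 0.021 tool move [18.6 -4.7 57.2] rz 0.001
```

In the tool's units: 18 mm is 0.36, 25 mm is 0.5.

```bash
echo '[[0.36,-0.09,0,0,0,0,60],[0,0,0.5,0,0,0,60],[0,0,0.4,0,0,0,60],[0,0,0.2,0,0,0,60],[0,0,0,0,0,0,60],[0,0,0,0,0,0,60]]' | python3 nudge.py; python3 go.py 672.5 46.8 23 0.02
```

```text
clock: 13.9
eef_pos: [677.0, 45.7, 31.2]
tool_rot: [-3.142, -0.001, 0.021]
force: [0.5, -0.8, 0.6]
width: 60.0
gripper_force: 0.0
[677.   45.7  31.2] yaw 0.021 tool move [-4.5 -1.2  8.2] rz 0.001
```

In the tool's units: 5 mm is 0.1, -4.5 mm is -0.09.

```bash
echo '[[-0.09,-0.02,0.1,0,0,0,60],[0,0,0.06,0,0,0,60],[0,0,0,0,0,0,60],[0,0,0,0,0,0,60]]' | python3 nudge.py; python3 go.py 672.5 46.8 23 0.02;echo '[[0,0,0,0,0,0,30],[0,0,0,0,0,0,30],[0,0,0,0,0,0,30],[0,0,0,0,0,0,30],[0,0,-0.2,0,0,0,30],[0,0,-0.8,0,0,0,30],[0,0,-1,0,0,0,30],[0,0,-0.2,0,0,0,30],[0,0,0,0,0,0,30]]' | python3 nudge.py; python3 go.py 498 310 140 0.05
```

```text
clock: 14.3
eef_pos: [672.3, 46.3, 22.6]
tool_rot: [-3.141, -0.0, 0.021]
force: [-0.2, 0.1, -0.0]
width: 60.0
gripper_force: 0.0
[672.3  46.3  22.6] yaw 0.021 tool move [ 0.2 -0.5 -0.4] rz 0.001
clock: 15.2
eef_pos: [673.7, 46.2, 135.1]
tool_rot: [-3.141, -0.005, 0.021]
force: [-0.4, -0.1, -0.7]
width: 38.6
gripper_force: 59.9
[673.7  46.2 135.1] yaw 0.021 tool move [-170.1 -267.4   -5.6] rz -0.029
```

In the tool's units: 40 mm is 0.8, -34 mm is -0.68.

```bash
echo '[[-0.4,-0.64,-0.1,0,0,-0.029,30],[-0.44,-0.68,0,0,0,0,30],[-0.44,-0.68,0,0,0,0,30],[-0.44,-0.68,0,0,0,0,30],[-0.44,-0.68,0,0,0,0,30],[-0.44,-0.68,0,0,0,0,30],[-0.4,-0.64,0,0,0,0,30],[-0.3,-0.48,0,0,0,0,30],[-0.1,-0.18,0.4,0,0,0,30],[0,0,0.8,0,0,0,30],[0,0,0.6,0,0,0,30],[0,0,0,0,0,0,30]]' | python3 nudge.py; python3 go.py 499 310 17 0.05
```

```text
clock: 16.4
eef_pos: [485.5, 303.2, 42.4]
tool_rot: [3.137, 0.01, 0.05]
force: [-0.7, -1.3, -0.2]
width: 38.4
gripper_force: 59.9
[485.5 303.2  42.4] yaw 0.05 tool move [14.  -6.2 25.2] rz 0.0
```

In the tool's units: 8 mm is 0.16, -3 mm is -0.06.

```bash
echo '[[0.16,-0.06,0,0,0,0,30],[0,0,0,0,0,0,30],[0,0,0,0,0,0,30]]' | python3 nudge.py; python3 go.py 499 310 17 0.05
```

```text
clock: 16.7
eef_pos: [499.3, 308.9, 48.8]
tool_rot: [-3.14, -0.003, 0.05]
force: [-0.7, -0.3, -0.4]
width: 38.4
gripper_force: 59.9
[499.3 308.9  48.8] yaw 0.05 tool move [-0.3 -1.1 31.8] rz -0.0
```

In the tool's units: -50 mm is -1, -45 mm is -0.9.

```bash
echo '[[0,0,0.4,0,0,0,30],[0,0,0.22,0,0,0,30],[0,0,0,0,0,0,30],[0,0,0,0,0,0,30],[0,0,0,0,0,0,60],[0,0,0,0,0,0,60],[0,0,0,0,0,0,60],[0,0,-0.4,0,0,0,60],[0,0,-0.9,0,0,0,60],[0,0,-1,0,0,0,60],[0,0,0,0,0,0,60],[0,0,0,0,0,0,60]]' | python3 nudge.py; python3 go.py 675 -44.8 140 0.02
```

```text
clock: 17.9
eef_pos: [498.5, 309.1, 133.0]
tool_rot: [-3.14, -0.003, 0.05]
force: [-0.4, 0.1, 0.0]
width: 60.0
gripper_force: 0.0
[498.5 309.1 133. ] yaw 0.05 tool move [158.5 362.2  -7.3] rz 0.03
```

```bash
echo '[[0.3,0.72,-0.1,0,0,0.03,60],[0.34,0.76,0,0,0,0,60],[0.34,0.76,0,0,0,0,60],[0.34,0.76,0,0,0,0,60],[0.34,0.76,0,0,0,0,60],[0.34,0.76,0,0,0,0,60],[0.34,0.76,0,0,0,0,60],[0.34,0.76,0,0,0,0,60],[0.34,0.72,0,0,0,0,60],[0.24,0.44,0,0,0,0,60],[0,0,0,0,0,0,60],[0,0,0,0,0,0,60]]' | python3 nudge.py; python3 go.py 674.5 -44.8 23 0.02
```

```text
clock: 19.1
eef_pos: [667.9, -47.9, 134.6]
tool_rot: [-3.141, 0.003, 0.018]
force: [0.0, 0.4, -0.1]
width: 59.9
gripper_force: 0.0
[667.9 -47.9 134.6] yaw 0.018 tool move [  7.   -2.9 111.6] rz -0.002
```

In the tool's units: 40 mm is 0.8, 30 mm is 0.6.

```bash
echo '[[0.14,-0.06,0.6,0,0,0,60],[0,0,0.8,0,0,0,60],[0,0,0.5,0,0,0,60],[0,0,0.24,0,0,0,60],[0,0,0.06,0,0,0,60],[0,0,0,0,0,0,60],[0,0,0,0,0,0,60],[0,0,0,0,0,0,60]]' | python3 nudge.py; python3 go.py 674.5 -44.8 23 0.02
```

```text
clock: 19.9
eef_pos: [677.0, -44.7, 27.9]
tool_rot: [3.141, -0.003, 0.02]
force: [0.0, -0.5, -0.2]
width: 60.0
gripper_force: 0.0
[677.  -44.7  27.9] yaw 0.02 tool move [-2.5  0.1  4.9] rz -0.0
```

In the tool's units: -50 mm is -1, -40 mm is -0.8.

```bash
echo '[[-0.04,0,0.09,0,0,0,60],[0,0,0,0,0,0,60],[0,0,0,0,0,0,60],[0,0,0,0,0,0,30],[0,0,0,0,0,0,30],[0,0,0,0,0,0,30],[0,0,0,0,0,0,30],[0,0,-0.2,0,0,0,30],[0,0,-0.8,0,0,0,30],[0,0,-1,0,0,0,30],[0,0,-0.24,0,0,0,30],[0,0,0,0,0,0,30]]' | python3 nudge.py; python3 go.py 549 312 140 0.05
```

```text
clock: 21.1
eef_pos: [675.7, -45.0, 137.0]
tool_rot: [3.141, -0.005, 0.02]
force: [-0.4, 0.8, -1.2]
width: 38.5
gripper_force: 60.5
[675.7 -45.  137. ] yaw 0.02 tool move [-119.6 -359.4   -3.8] rz -0.03
```

In the tool's units: -38 mm is -0.76, -36 mm is -0.72.

```bash
echo '[[-0.24,-0.72,-0.08,0,0,-0.03,30],[-0.24,-0.76,0,0,0,0,30],[-0.24,-0.76,0,0,0,0,30],[-0.24,-0.76,0,0,0,0,30],[-0.24,-0.76,0,0,0,0,30],[-0.24,-0.76,0,0,0,0,30],[-0.24,-0.76,0,0,0,0,30],[-0.24,-0.76,0,0,0,0,30],[-0.24,-0.72,0,0,0,0,30],[-0.16,-0.4,0,0,0,0,30],[0,0,0,0,0,0,30],[0,0,0,0,0,0,30]]' | python3 nudge.py; python3 go.py 549 312 17 0.05
```

```text
clock: 22.3
eef_pos: [540.3, 306.9, 136.4]
tool_rot: [3.14, 0.002, 0.051]
force: [0.2, -1.3, -0.3]
width: 38.1
gripper_force: 60.5
[540.3 306.9 136.4] yaw 0.051 tool move [  9.2  -4.9 119.3] rz 0.001
```

```bash
echo '[[0.18,-0.1,0.6,0,0,0,30],[0,0,0.8,0,0,0,30],[0,0,0.6,0,0,0,30],[0,0,0.24,0,0,0,30],[0,0,0.12,0,0,0,30],[0,0,0,0,0,0,30],[0,0,0,0,0,0,30],[0,0,0,0,0,0,30]]' | python3 nudge.py;python3 go.py 549 312 17 0.05
```

```text
clock: 23.1
eef_pos: [551.2, 313.3, 21.4]
tool_rot: [-3.14, -0.002, 0.05]
force: [-0.5, 0.0, 0.4]
width: 38.2
gripper_force: 60.5
[551.2 313.3  21.4] yaw 0.05 tool move [-2.3  1.2  4.4] rz -0.0
```

Release, then rise and look at the dish and board.

In the tool's units: -50 mm is -1, -45 mm is -0.9.

```bash
echo '[[0,0,0.08,0,0,0,30],[0,0,0,0,0,0,30],[0,0,0,0,0,0,60],[0,0,0,0,0,0,60],[0,0,0,0,0,0,60],[0,0,-0.4,0,0,0,60],[0,0,-0.9,0,0,0,60],[0,0,-1,0,0,0,60],[0,0,0,0,0,0,60]]' | python3 nudge.py; echo '[[-0.28,0.8,-0.2,0,0,0,60],[-0.28,0.9,-0.2,0,0,0,60],[-0.28,0.9,0,0,0,0,60],[-0.28,0.9,0,0,0,0,60],[-0.2,0.9,0,0,0,0,60],[-0.2,0.9,0,0,0,0,60],[0,0.9,0,0,0,0,60],[0,0.9,0,0,0,0,60],[0,0.9,0,0,0,0,60],[0,0.9,0,0,0,0,60],[0,0.9,0,0,0,0,60],[0,0.6,0,0,0,0,60]]' | python3 nudge.py; echo '[[0,0,0,0,0,0,60],[0,0,0,0,0,0,60],[0,0,0,0,0,0,60]]' | python3 nudge.py;python3 - <<'E'
from h import *
a,_=shot('scene','s4'),0
s,im=shot('wrist','w4');print(s['eef_pos'],s['tool_rot']);C=cam('wrist',s)
for c in('red','green'):
    for o in fitbox(im,C,c,10): print(o)
S=cv2.imread('pics/s4.png')
cv2.imwrite('pics/c4.png',np.hstack([cv2.resize(S[120:320,100:510],(800,390))[:, :800]]))
E
```

```text
clock: 24.0
eef_pos: [554.8, 314.2, 137.8]
tool_rot: [-3.137, -0.012, 0.049]
force: [1.2, 1.0, -0.5]
width: 60.0
gripper_force: 0.0
clock: 25.2
eef_pos: [499.7, -214.4, 151.0]
tool_rot: [3.139, -0.001, 0.046]
force: [0.7, -0.1, -0.3]
width: 60.2
gripper_force: 0.0
clock: 25.5
eef_pos: [500.0, -208.6, 150.5]
tool_rot: [-3.14, 0.001, 0.051]
force: [0.8, 0.4, 0.3]
width: 60.0
gripper_force: 0.0
[ 500.15560227 -208.40192684  150.5848285 ] [-3.14026773e+00  4.58586452e-04  5.19530074e-02]
('red', np.float64(518.037), np.float64(-286.649), np.float64(0.175), np.float64(0.147))
('red', np.float64(451.976), np.float64(-286.502), np.float64(-0.009), np.float64(0.274))
('green', np.float64(489.389), np.float64(-374.529), np.float64(0.233), np.float64(0.433))
```

View pics/c4.png

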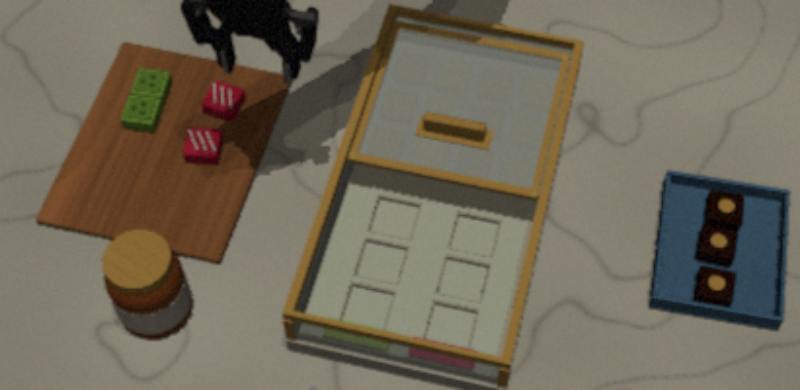

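The three dark chocolates are in the dish. The disturbance pushed one green against the other (crop (143,97)); the case is empty. Reds first.

```bash
echo '[[0,0,0,0,0,-0.115,60],[0,0,0,0,0,0,60]]' | python3 nudge.py >/dev/null; python3 go.py 519.5 -287.3 40 0.165
```

```text
[ 500.4 -208.9  150.9] yaw 0.167 tool move [  5.8  80.6 110.8] rz 0.002
```

In the tool's units: 40 mm is 0.8, 35 mm is 0.7.

```bash
echo '[[0.06,0.7,0.2,0,0,0,60],[0.06,0.7,0.6,0,0,0,60],[0,0.21,0.8,0,0,0,60],[0,0,0.6,0,0,0,60],[0,0,0,0,0,0,60],[0,0,0,0,0,0,60],[0,0,0,0,0,0,60]]' | python3 nudge.py; python3 go.py 519.5 -287.3 19 0.165
```

```text
clock: 26.5
eef_pos: [520.5, -288.7, 42.6]
tool_rot: [3.14, -0.002, 0.165]
force: [0.5, 0.1, 0.7]
width: 59.9
gripper_force: 0.0
[ 520.5 -288.7   42.6] yaw 0.165 tool move [-0.8 -1.6 23.6] rz 0.0
```

In the tool's units: -1.5 mm is -0.03, 16 mm is 0.32.

```bash
echo '[[0,-0.03,0.32,0,0,0,60],[0,0,0.15,0,0,0,60],[0,0,0,0,0,0,60],[0,0,0,0,0,0,60],[0,0,0,0,0,0,30],[0,0,0,0,0,0,30],[0,0,0,0,0,0,30],[0,0,0,0,0,0,30]]' | python3 nudge.py;  echo '[[0,0,-0.2,0,0,0,30],[0,0,-0.8,0,0,0,30],[0,0,-1,0,0,0,30],[0,0,-0.3,0,0,0.145,30],[0,0,0,0,0,0,30],[0,0,0,0,0,0,30]]' | python3 nudge.py; python3 go.py 614.1 46.4 135 0.02
```

```text
clock: 27.3
eef_pos: [519.5, -287.6, 18.5]
tool_rot: [3.141, -0.001, 0.165]
force: [-0.6, 0.4, 5.0]
width: 38.2
gripper_force: 60.8
clock: 27.9
eef_pos: [518.8, -286.7, 132.5]
tool_rot: [-3.141, 0.0, 0.022]
force: [-0.2, 0.8, 0.0]
width: 38.4
gripper_force: 60.5
[ 518.8 -286.7  132.5] yaw 0.022 tool move [ 102.7 -330.8   -2.4] rz 0.002
```

In the tool's units: -38 mm is -0.76, -36 mm is -0.72.

```bash
echo '[[0.24,-0.72,-0.06,0,0,0,30],[0.24,-0.76,0,0,0,0,30],[0.24,-0.76,0,0,0,0,30],[0.24,-0.76,0,0,0,0,30],[0.24,-0.76,0,0,0,0,30],[0.24,-0.76,0,0,0,0,30],[0.24,-0.76,0,0,0,0,30],[0.2,-0.68,0,0,0,0,30],[0.16,-0.6,0,0,0,0,30],[0,0,0,0,0,0,30],[0,0,0,0,0,0,30],[0,0,0,0,0,0,30]]' | python3 nudge.py; python3 go.py 614.1 46.4 35 0.02
```

```text
clock: 29.1
eef_pos: [613.5, 41.2, 134.4]
tool_rot: [3.14, 0.002, 0.019]
force: [-0.5, 0.5, -0.3]
width: 38.3
gripper_force: 60.5
[613.5  41.2 134.4] yaw 0.019 tool move [ 0.9 -5.3 99.4] rz -0.001
```

The manual's scale: shifts go in units of 50 mm. Converting my numbers, 40 mm is 0.8, 25 mm is 0.5.

```bash
echo '[[0.02,-0.104,0.5,0,0,0,30],[0,0,0.8,0,0,0,30],[0,0,0.5,0,0,0,30],[0,0,0.16,0,0,0,30],[0,0,0,0,0,0,30],[0,0,0,0,0,0,30],[0,0,0,0,0,0,30]]' | python3 nudge.py; python3 go.py 614.1 46.4 24 0.02
python3 - <<'E'
from h import *
s,im=shot('wrist','w5');print(s['eef_pos'],s['width'])
E
```

```text
clock: 29.8
eef_pos: [616.6, 47.6, 39.0]
tool_rot: [3.142, -0.003, 0.019]
force: [1.0, 0.6, -0.3]
width: 38.2
gripper_force: 60.5
[616.6  47.6  39. ] yaw 0.019 tool move [-2.6  1.1 15. ] rz -0.001
[616.62328661  47.55937134  38.97846045] 38.21893478234882
```

View pics/w5.png

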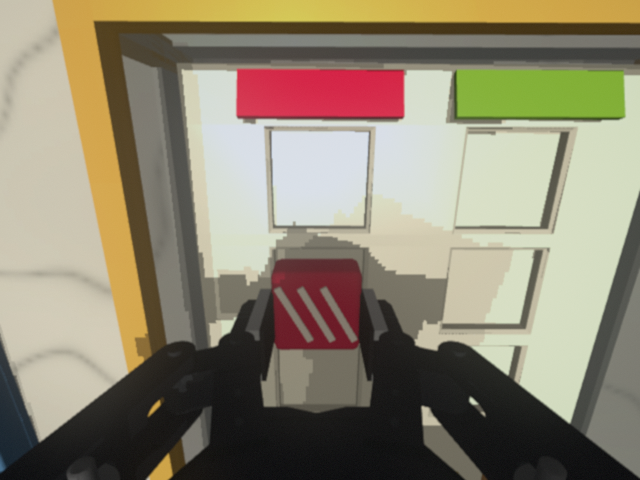

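The held red chocolate is over pocket a0. Clear pockets: a+58 corners (268,127)-(369,231), b+58 (467,128)-(554,230), b0 (448,248)-(532,333). Refit the tray from these.

```bash
cat > tf.py <<'E'
from h import *
np.set_printoptions(precision=2,suppress=True)
s=ctrl.read_state();C=cam('wrist',s)
P=[];uv=[]
for (x,y),q in {(58,46):[(268,127),(375,127),(272,231),(369,231)],(58,-46):[(467,128),(576,129),(456,229),(554,230)],(0,-46):[(448,248),(549,249),(442,331),(532,333)]}.items():
    for (a,b),p in zip([(1,1),(1,-1),(-1,1),(-1,-1)],q): P.append((x+23.5*a,y+23.5*b,0));uv.append(p)
P=np.array(P);uv=np.array(uv,float)
f=lambda v:(proj(C,P@R.from_euler('z',v[3]).as_matrix().T+v[:3])-uv).ravel()
r=least_squares(f,[615,0,22,0.02]);print('free z',r.x,r.fun.reshape(-1,2))
r=least_squares(lambda v:f([v[0],v[1],22,v[2]]),[615,0,.02]);print('z22',r.x)
# held chocolate centre (top corners)
q=[(274,271),(361,271),(274,349),(361,348)]
print('choc top at z',[np.round(atz(C,p,s['eef_pos'][2]+11),1) for p in q])
E
python3 tf.py
```

```text
free z [615.39   0.66  22.86   0.02] [[-0.91  1.34]
 [-3.68  1.52]
 [-0.78 -2.33]
 [-2.64 -2.15]
 [ 4.13  0.69]
 [-0.61 -0.13]
 [ 1.46  0.01]
 [-1.37 -0.82]
 [ 6.6   2.01]
 [-1.13  1.18]
 [ 1.57  0.03]
 [-2.51 -1.81]]
z22 [615.25   0.33   0.02]
choc top at z [array([637.7,  66.3,  49.9]), array([638.4,  29.2,  49.9]), array([598.7,  67.1,  49.9]), array([599.9,  26.9,  49.9])]
```

```bash
echo '[[-0.06,0.02,0,0,0,0,30],[0,0,0,0,0,0,30],[0,0,0.16,0,0,0,30],[0,0,0.12,0,0,0,30],[0,0,0,0,0,0,30],[0,0,0,0,0,0,30],[0,0,0,0,0,0,30]]' | python3 nudge.py; python3 go.py 613.4 46.5 24 0.02
```

```text
clock: 30.55
eef_pos: [612.1, 46.9, 23.0]
tool_rot: [3.142, 0.001, 0.02]
force: [0.4, 0.3, -0.0]
width: 38.3
gripper_force: 60.5
[612.1  46.9  23. ] yaw 0.02 tool move [ 1.2  0.5 -1.1] rz -0.0
```

In the tool's units: 1 mm is 0.02, -45 mm is -0.9.

```bash
echo '[[0.02,0,0,0,0,0,30],[0,0,0,0,0,0,30],[0,0,0,0,0,0,60],[0,0,0,0,0,0,60],[0,0,0,0,0,0,60],[0,0,-0.4,0,0,0,60],[0,0,-0.9,0,0,0,60],[0,0,-0.9,0,0,0,60],[0,0,0,0,0,0,60],[0,0,0,0,0,0,60]]' | python3 nudge.py;  python3 - <<'E'
from h import *
s,im=shot('wrist','w6');C=cam('wrist',s)
for o in fitbox(im,C,'red',14): print(o)
E
python3 go.py 453.2 -286.8 135 -0.1
```

```text
clock: 31.55
eef_pos: [614.0, 47.5, 134.5]
tool_rot: [-3.141, -0.002, 0.02]
force: [0.4, 1.1, -0.6]
width: 60.3
gripper_force: 0.0
('red', np.float64(708.911), np.float64(52.022), np.float64(-0.786), np.float64(0.556))
('red', np.float64(612.698), np.float64(47.428), np.float64(0.029), np.float64(0.127))
[612.9  47.6 133.1] yaw 0.02 tool move [-166.4  331.1   -2.1] rz 0.12
```

```bash
echo '[[-0.36,0.72,0,0,0,0,60],[-0.4,0.76,0,0,0,0,60],[-0.4,0.76,0,0,0,0,60],[-0.4,0.76,0,0,0,0,60],[-0.4,0.76,0,0,0,0,60],[-0.4,0.76,0,0,0,0,60],[-0.4,0.76,0,0,0,0,60],[-0.32,0.72,0,0,0,0,60],[-0.24,0.62,0,0,0,0,60],[0,0,0,0,0,0.12,60],[0,0,0,0,0,0,60],[0,0,0,0,0,0,60]]' | python3 nudge.py
python3 - <<'E'
from h import *
s,im=shot('wrist','w7');C=cam('wrist',s)
for c in ('red','green'):
  for o in fitbox(im,C,c,10): print(o)
E
python3 go.py 453.2 -286.8 19 -0.1
```

```text
clock: 32.8
eef_pos: [453.6, -285.8, 132.1]
tool_rot: [-3.14, 0.002, -0.097]
force: [0.3, -0.1, 0.1]
width: 60.1
gripper_force: 0.0
('red', np.float64(451.945), np.float64(-287.107), np.float64(-0.119), np.float64(0.125))
('green', np.float64(490.553), np.float64(-373.566), np.float64(0.162), np.float64(0.45))
[ 454.  -285.6  132.3] yaw -0.096 tool move [ -0.4   1.4 113.3] rz 0.004
```

View pics/w7.png

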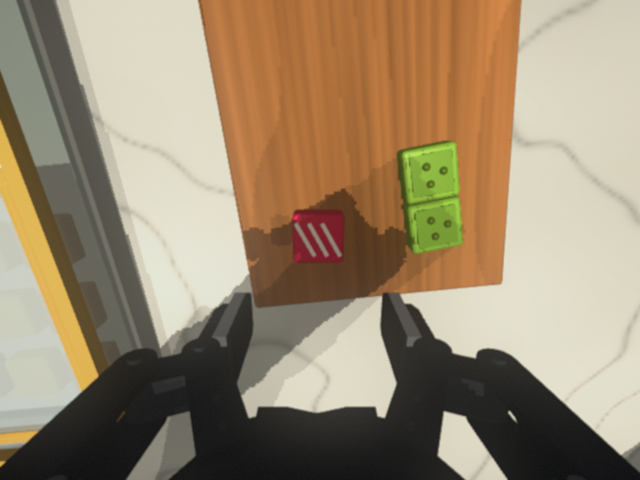

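Red is at (319,237). The greens touch: tops at about (431,171) and (434,224).

```bash
python3 - <<'E'
from h import *
s=ctrl.read_state();C=cam('wrist',s)
for q in ([(400,152),(454,142),(459,192),(405,200)],[(406,206),(459,196),(462,240),(412,251)]):
    X=np.array([atz(C,p,30) for p in q]);e=[X[0]-X[1],X[3]-X[2],]
    print(X.mean(0).round(1),[round(float(np.arctan2(-v[0],v[1])),3) for v in e],[round(float(np.arctan2(v[1],v[0])),3) for v in (X[0]-X[3],X[1]-X[2])],[np.linalg.norm(v).round(1) for v in (*e,X[0]-X[3])])
E
echo '[[-0.02,0.028,0.6,0,0,0.004,60],[0,0,0.8,0,0,0,60],[0,0,0.5,0,0,0,60],[0,0,0.24,0,0,0,60],[0,0,0.12,0,0,0,60],[0,0,0,0,0,0,60],[0,0,0,0,0,0,60],[0,0,0,0,0,0,60]]' | python3 nudge.py; python3 go.py 453 -286.8 19 -0.1
```

```text
[ 496.2 -371.8   30. ] [0.082, 0.053] [0.086, 0.13] [np.float64(38.1), np.float64(39.7), np.float64(35.1)]
[ 456.9 -376.    30. ] [0.096, 0.138] [0.113, 0.1] [np.float64(39.3), np.float64(38.8), np.float64(36.5)]
clock: 33.65
eef_pos: [453.6, -288.9, 21.5]
tool_rot: [3.141, -0.002, -0.104]
force: [-0.0, 0.2, -0.2]
width: 60.1
gripper_force: 0.0
[ 453.6 -288.9   21.5] yaw -0.104 tool move [-0.9 -2.   2.5] rz -0.004
```

```bash
echo '[[-0.016,-0.03,0.05,0,0,0,60],[0,0,0,0,0,0,60],[0,0,0,0,0,0,30],[0,0,0,0,0,0,30],[0,0,0,0,0,0,30],[0,0,0,0,0,0,30]]' | python3 nudge.py;  echo '[[0,0,-0.2,0,0,0,30],[0,0,-0.8,0,0,0,30],[0,0,-1,0,0,0,30],[0,0,-0.3,0,0,-0.12,30],[0,0,0,0,0,0,30],[0,0,0,0,0,0,30]]' | python3 nudge.py; python3 go.py 672.4 47.7 135 0.02
```

```text
clock: 34.25
eef_pos: [452.3, -287.0, 18.4]
tool_rot: [-3.141, -0.0, -0.104]
force: [0.3, 0.6, 4.6]
width: 38.7
gripper_force: 60.7
clock: 34.85
eef_pos: [452.1, -286.5, 132.9]
tool_rot: [-3.141, -0.0, 0.014]
force: [-0.1, 0.6, -0.4]
width: 38.2
gripper_force: 60.5
[ 452.1 -286.5  132.9] yaw 0.014 tool move [ 224.9 -331.1   -1.9] rz -0.006
```

```bash
echo '[[0.44,-0.6,-0.04,0,0,-0.006,30],[0.48,-0.68,0,0,0,0,30],[0.48,-0.68,0,0,0,0,30],[0.48,-0.68,0,0,0,0,30],[0.48,-0.68,0,0,0,0,30],[0.48,-0.68,0,0,0,0,30],[0.48,-0.68,0,0,0,0,30],[0.44,-0.68,0,0,0,0,30],[0.4,-0.66,0,0,0,0,30],[0.32,-0.56,0,0,0,0,30],[0,0,0,0,0,0,30],[0,0,0,0,0,0,30]]' | python3 nudge.py;  echo '[[0,0,0,0,0,0,30]]' | python3 nudge.py;python3 go.py 672 47.2 37 0.02
```

```text
clock: 36.05
eef_pos: [667.9, 47.5, 132.5]
tool_rot: [3.141, 0.004, 0.022]
force: [-0.1, -0.8, -0.1]
width: 38.5
gripper_force: 60.5
clock: 36.15
eef_pos: [667.8, 44.9, 133.5]
tool_rot: [3.14, 0.003, 0.019]
force: [-0.4, 0.3, -0.9]
width: 37.7
gripper_force: 60.5
[667.8  44.9 133.5] yaw 0.019 tool move [ 4.5 -2.3 96.5] rz -0.001
```

In the tool's units: 40 mm is 0.8, 25 mm is 0.5.

```bash
echo '[[0.09,-0.046,0.5,0,0,0,30],[0,0,0.8,0,0,0,30],[0,0,0.5,0,0,0,30],[0,0,0.1,0,0,0,30],[0,0,0,0,0,0,30],[0,0,0,0,0,0,30],[0,0,0,0,0,0,30],[0,0,0,0,0,0,30]]' | python3 nudge.py; python3 go.py 672 47.2 24 0.02
```

```text
clock: 36.95
eef_pos: [674.5, 49.1, 41.4]
tool_rot: [-3.141, -0.002, 0.022]
force: [-0.2, 0.3, -0.6]
width: 38.3
gripper_force: 60.5
[674.5  49.1  41.4] yaw 0.022 tool move [-2.6  1.8 17.4] rz 0.002
```

```bash
echo '[[-0.044,0.032,0.12,0,0,0,30],[0,0,0.1,0,0,0,30],[0,0,0.1,0,0,0,30],[0,0,0.04,0,0,0,30],[0,0,0,0,0,0,30],[0,0,0,0,0,0,30],[0,0,0,0,0,0,30]]' | python3 nudge.py; python3 go.py 672 47.2 23 0.02
```

```text
clock: 37.65
eef_pos: [671.0, 47.5, 22.4]
tool_rot: [-3.141, 0.001, 0.022]
force: [-2.6, 0.2, 7.2]
width: 38.3
gripper_force: 61.4
[671.   47.5  22.4] yaw 0.022 tool move [ 1.   0.3 -0.6] rz 0.002
```

In the tool's units: 1 mm is 0.02, -45 mm is -0.9.

```bash
echo '[[0.02,0,-0.01,0,0,0,30],[0,0,0,0,0,0,30],[0,0,0,0,0,0,30],[0,0,0,0,0,0,60],[0,0,0,0,0,0,60],[0,0,0,0,0,0,60],[0,0,-0.4,0,0,0,60],[0,0,-0.9,0,0,0,60],[0,0,-0.9,0,0,0,60],[-0.8,0,0,0,0,0,60],[0,0,0,0,0,0,60],[0,0,0,0,0,0,60]]' | python3 nudge.py;  python3 - <<'E'
from h import *
s,im=shot('wrist','w8');C=cam('wrist',s)
for o in fitbox(im,C,'red',14): print(o)
E
python3 go.py 497 -372 135 0.08
```

```text
clock: 38.85
eef_pos: [631.6, 47.2, 132.4]
tool_rot: [-3.141, 0.001, 0.022]
force: [-0.2, 0.4, -0.3]
width: 60.2
gripper_force: 0.0
('red', np.float64(709.741), np.float64(54.387), np.float64(-0.744), np.float64(0.555))
('red', np.float64(671.824), np.float64(47.358), np.float64(0.052), np.float64(0.099))
('red', np.float64(613.355), np.float64(46.864), np.float64(0.026), np.float64(0.12))
[632.8  47.2 132.3] yaw 0.022 tool move [-145.1  416.1   -3. ] rz -0.058
```

View pics/w8.png

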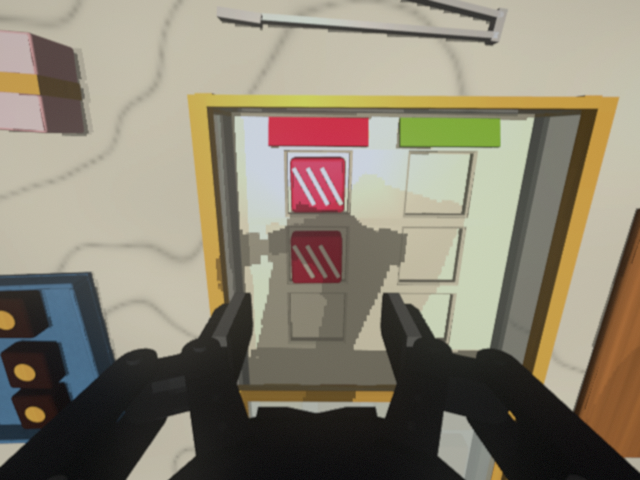

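Both reds sit in their pockets in the red row: (318,186) and (316,257). Now the greens, the outer one first.

```bash
echo '[[-0.24,0.72,-0.04,0,0,0,60],[-0.28,0.8,0,0,0,0,60],[-0.28,0.8,0,0,0,0,60],[-0.28,0.8,0,0,0,0,60],[-0.28,0.8,0,0,0,0,60],[-0.28,0.8,0,0,0,0,60],[-0.28,0.8,0,0,0,0,60],[-0.28,0.8,0,0,0,0,60],[-0.28,0.8,0,0,0,0,60],[-0.24,0.72,0,0,0,0,60],[-0.18,0.56,0,0,0,-0.058,60],[0,0,0,0,0,0,60]]' | python3 nudge.py; echo '[[0,0,0,0,0,0,60],[0,0,0,0,0,0,60]]' | python3 nudge.py; python3 go.py 497 -372 40 0.08;  python3 - <<'E'
from h import *
s,im=shot('wrist','w9');C=cam('wrist',s)
x=proj(C,[[497,-372,30],[457.5,-376,30]]);print(x)
cv2.imwrite('pics/w9c.png',cv2.resize(im[120:330,180:500],None,fx=2,fy=2))
E
```

```text
clock: 40.1
eef_pos: [494.3, -383.5, 134.3]
tool_rot: [3.136, 0.001, 0.073]
force: [-0.9, -0.9, -0.4]
width: 59.7
gripper_force: 0.0
clock: 40.3
eef_pos: [497.7, -375.1, 133.7]
tool_rot: [-3.14, -0.0, 0.081]
force: [0.6, 0.9, -0.0]
width: 59.9
gripper_force: 0.0
[ 497.7 -375.1  133.7] yaw 0.081 tool move [-0.5 -3.  93.7] rz 0.001
[[312.64453167 238.68305662]
 [313.84630113 285.27231432]]
```

View pics/w9c.png

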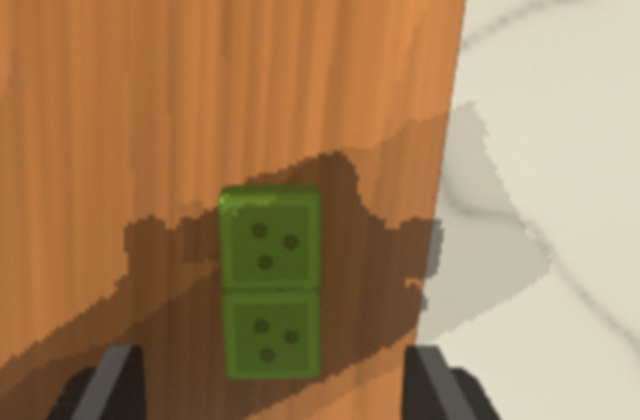

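In the tool's units: 40 mm is 0.8, -2 mm is -0.04.

```bash
echo '[[-0.03,-0.04,0.6,0,0,0,60],[0,0,0.8,0,0,0,60],[0,0,0.5,0,0,0,60],[0,0,0.2,0,0,0,60],[0,0,0.1,0,0,0,60],[0,0,0,0,0,0,60],[0,0,0,0,0,0,60],[0,0,0,0,0,0,60]]' | python3 nudge.py; python3 go.py 495.7 -373 19 0.08
```

```text
clock: 41.15
eef_pos: [495.8, -375.2, 25.7]
tool_rot: [3.14, -0.002, 0.08]
force: [0.1, 0.2, 1.3]
width: 60.0
gripper_force: 0.0
[ 495.8 -375.2   25.7] yaw 0.08 tool move [ 0.  -2.2  6.7] rz -0.0
```

```bash
echo '[[0,-0.03,0.13,0,0,0,60],[0,0,0,0,0,0,60],[0,0,0,0,0,0,60],[0,0,0,0,0,0,30],[0,0,0,0,0,0,30],[0,0,0,0,0,0,30],[0,0,0,0,0,0,30]]' | python3 nudge.py;  echo '[[0,0,-0.2,0,0,0,30],[0,0,-0.8,0,0,0,30],[0,0,-1,0,0,0,30],[0,0,-0.3,0,0,0.06,30],[0,0,0,0,0,0,30],[0,0,0,0,0,0,30]]' | python3 nudge.py; python3 go.py 674.1 -44.3 135 0.02
```

```text
clock: 41.85
eef_pos: [495.1, -373.4, 18.3]
tool_rot: [3.141, -0.001, 0.08]
force: [-0.6, 0.8, 4.8]
width: 38.4
gripper_force: 60.7
clock: 42.45
eef_pos: [494.7, -372.4, 132.6]
tool_rot: [-3.141, 0.0, 0.021]
force: [0.4, -0.5, -0.9]
width: 38.2
gripper_force: 60.5
[ 494.7 -372.4  132.6] yaw 0.021 tool move [ 186.4 -324.2   -2.2] rz 0.001
```

In the tool's units: -35 mm is -0.7, -34 mm is -0.68.

```bash
echo '[[0.36,-0.62,-0.04,0,0,0,30],[0.4,-0.68,0,0,0,0,30],[0.4,-0.7,0,0,0,0,30],[0.4,-0.7,0,0,0,0,30],[0.4,-0.7,0,0,0,0,30],[0.4,-0.7,0,0,0,0,30],[0.4,-0.7,0,0,0,0,30],[0.36,-0.68,0,0,0,0,30],[0.36,-0.6,0,0,0,0,30],[0.24,-0.4,0,0,0,0,30],[0,0,0,0,0,0,30],[0,0,0,0,0,0,30]]' | python3 nudge.py;  echo '[[0,0,0,0,0,0,30],[0,0,0,0,0,0,30]]' | python3 nudge.py;python3 go.py 674.3 -44.6 42 0.02
```

```text
clock: 43.65
eef_pos: [673.0, -45.2, 132.8]
tool_rot: [3.141, 0.004, 0.021]
force: [0.3, -1.5, -0.7]
width: 38.2
gripper_force: 60.4
clock: 43.85
eef_pos: [673.5, -47.4, 134.5]
tool_rot: [3.141, 0.001, 0.017]
force: [-0.3, -0.1, -0.2]
width: 38.4
gripper_force: 60.4
[673.5 -47.4 134.5] yaw 0.017 tool move [ 1.  -2.9 92.5] rz -0.003
```

```bash
echo '[[0.01,-0.03,0.5,0,0,0,30],[0,0,0.8,0,0,0,30],[0,0,0.4,0,0,0,30],[0,0,0.14,0,0,0,30],[0,0,0,0,0,0,30],[0,0,0,0,0,0,30],[0,0,0,0,0,0,30],[0,0,0,0,0,0,30]]' | python3 nudge.py; python3 go.py 674.1 -44.6 23 0.02;  python3 - <<'E'
from h import *
s,im=shot('wrist','w10');C=cam('wrist',s);z=s['eef_pos'][2]-8.4;print(z)
for o in fitbox(im,C,'green',z): print(o)
E
```

```text
clock: 44.65
eef_pos: [675.8, -44.1, 44.3]
tool_rot: [3.141, -0.002, 0.02]
force: [-0.9, -0.5, 0.5]
width: 38.1
gripper_force: 60.4
[675.8 -44.1  44.3] yaw 0.02 tool move [-1.7  0.5 21.3] rz -0.0
35.86071903137052
('green', np.float64(713.232), np.float64(-42.543), np.float64(-0.776), np.float64(0.674))
('green', np.float64(674.466), np.float64(-44.495), np.float64(0.02), np.float64(0.098))
```

Choc at (674.5,-44.5), target (674.1,-44.4): go straight down.

```bash
echo '[[-0.01,0,0.14,0,0,0,30],[0,0,0.14,0,0,0,30],[0,0,0.08,0,0,0,30],[0,0,0.05,0,0,0,30],[0,0,0,0,0,0,30],[0,0,0,0,0,0,30],[0,0,0,0,0,0,30]]' | python3 nudge.py; python3 go.py 674.1 -44.6 23 0.02
```

```text
clock: 45.4
eef_pos: [674.0, -43.9, 22.3]
tool_rot: [-3.141, 0.001, 0.02]
force: [-2.3, 0.6, 2.9]
width: 38.5
gripper_force: 60.8
[674.  -43.9  22.3] yaw 0.02 tool move [ 0.1  0.7 -0.7] rz -0.0
```

```bash
echo '[[0,0,0,0,0,0,60],[0,0,0,0,0,0,60],[0,0,0,0,0,0,60],[0,0,-0.4,0,0,0,60],[0,0,-0.9,0,0,0,60],[0,0,-0.9,0,0,0,60],[-0.4,0.4,0,0,0,0,60],[-0.4,0.7,0,0,0,0,60],[-0.4,0.7,0,0,0,0,60],[-0.4,0.7,0,0,0,0,60],[-0.4,0.7,0,0,0,0,60],[-0.4,0.7,0,0,0,0,60]]' | python3 nudge.py; python3 go.py 456 -377 135 0.08
```

```text
clock: 46.6
eef_pos: [557.6, -242.7, 132.5]
tool_rot: [3.141, -0.001, 0.02]
force: [1.3, 0.2, 0.4]
width: 59.7
gripper_force: 0.0
[ 557.6 -242.7  132.5] yaw 0.02 tool move [-104.2  132.3   -2.5] rz -0.06
```

In the tool's units: -2 mm is -0.04, 32 mm is 0.64.

```bash
echo '[[-0.48,0.6,-0.04,0,0,0,60],[-0.52,0.64,0,0,0,0,60],[-0.48,0.6,0,0,0,0,60],[-0.32,0.4,0,0,0,0,60],[-0.12,0.16,0,0,0,-0.06,60],[0,0,0,0,0,0,60],[0,0,0,0,0,0,60],[0,0,0,0,0,0,60]]' | python3 nudge.py; python3 go.py 456 -377 40 0.08;  python3 - <<'E'
from h import *
s,im=shot('wrist','w11');C=cam('wrist',s)
for o in fitbox(im,C,'green',10): print(o)
E
```

```text
clock: 47.4
eef_pos: [465.7, -361.9, 134.2]
tool_rot: [-3.141, -0.001, 0.081]
force: [0.5, 0.2, -0.2]
width: 60.0
gripper_force: 0.0
[ 465.7 -361.9  134.2] yaw 0.081 tool move [-11.   14.4  94.2] rz 0.001
('green', np.float64(451.446), np.float64(-378.117), np.float64(0.086), np.float64(0.095))
```

In the tool's units: 40 mm is 0.8, 28 mm is 0.56.

```bash
echo '[[-0.28,0.31,0.5,0,0,0,60],[0,0,0.8,0,0,0,60],[0,0,0.56,0,0,0,60],[0,0,0.2,0,0,0,60],[0,0,0.12,0,0,0,60],[0,0,0,0,0,0,60],[0,0,0,0,0,0,60],[0,0,0,0,0,0,60]]' | python3 nudge.py; python3 go.py 452.3 -377.8 19 0.085
```

```text
clock: 48.25
eef_pos: [452.8, -380.3, 26.7]
tool_rot: [3.14, -0.002, 0.08]
force: [-0.1, -0.6, 0.3]
width: 60.3
gripper_force: 0.0
[ 452.8 -380.3   26.7] yaw 0.08 tool move [-0.3 -2.5  7.6] rz -0.005
```

In the tool's units: 7.2 mm is 0.144, -1.5 mm is -0.03.

```bash
echo '[[0,-0.03,0.144,0,0,-0.005,60],[0,0,0,0,0,0,60],[0,0,0,0,0,0,60],[0,0,0,0,0,0,30],[0,0,0,0,0,0,30],[0,0,0,0,0,0,30],[0,0,0,0,0,0,30]]' | python3 nudge.py;  echo '[[0,0,-0.2,0,0,0,30],[0,0,-0.8,0,0,0,30],[0,0,-1,0,0,0,30],[0,0,-0.32,0,0,0.065,30],[0,0,0,0,0,0,30],[0,0,0,0,0,0,30]]' | python3 nudge.py; python3 go.py 616.2 -45.5 135 0.02
```

```text
clock: 48.95
eef_pos: [451.9, -378.6, 18.6]
tool_rot: [3.141, -0.0, 0.085]
force: [-1.0, 0.4, 5.3]
width: 38.2
gripper_force: 60.8
clock: 49.55
eef_pos: [451.8, -377.6, 134.1]
tool_rot: [-3.141, 0.0, 0.021]
force: [0.1, 0.2, -0.8]
width: 38.3
gripper_force: 60.5
[ 451.8 -377.6  134.1] yaw 0.021 tool move [ 171.5 -328.5   -0.8] rz 0.001
```

In the tool's units: -35 mm is -0.7, -34 mm is -0.68.

```bash
echo '[[0.32,-0.62,-0.04,0,0,0,30],[0.36,-0.68,0,0,0,0,30],[0.36,-0.7,0,0,0,0,30],[0.36,-0.7,0,0,0,0,30],[0.36,-0.7,0,0,0,0,30],[0.36,-0.7,0,0,0,0,30],[0.36,-0.7,0,0,0,0,30],[0.36,-0.68,0,0,0,0,30],[0.34,-0.6,0,0,0,0,30],[0.24,-0.46,0,0,0,0,30],[0,0,0,0,0,0,30],[0,0,0,0,0,0,30]]' | python3 nudge.py;  echo '[[0,0,0,0,0,0,30],[0,0,0,0,0,0,30]]' | python3 nudge.py;python3 go.py 616.2 -45.5 42 0.02
```

```text
clock: 50.75
eef_pos: [615.1, -47.5, 134.3]
tool_rot: [3.141, 0.004, 0.022]
force: [-0.0, -1.6, 0.2]
width: 38.3
gripper_force: 60.5
clock: 50.95
eef_pos: [615.4, -49.7, 135.8]
tool_rot: [3.141, 0.001, 0.017]
force: [-0.3, 0.0, 0.2]
width: 38.4
gripper_force: 60.5
[615.4 -49.7 135.8] yaw 0.017 tool move [ 1.  -4.3 93.8] rz -0.003
```

In the tool's units: 40 mm is 0.8, 25 mm is 0.5.

```bash
echo '[[0.01,-0.05,0.5,0,0,0,30],[0,0,0.8,0,0,0,30],[0,0,0.4,0,0,0,30],[0,0,0.16,0,0,0,30],[0,0,0,0,0,0,30],[0,0,0,0,0,0,30],[0,0,0,0,0,0,30],[0,0,0,0,0,0,30]]' | python3 nudge.py; python3 go.py 616.2 -45.5 23 0.02;  python3 - <<'E'
from h import *
s,im=shot('wrist','w12');C=cam('wrist',s);z=s['eef_pos'][2]-8.4;print(z)
for o in fitbox(im,C,'green',z): print(o)
E
```

```text
clock: 51.75
eef_pos: [617.6, -45.5, 44.4]
tool_rot: [3.142, -0.002, 0.02]
force: [0.5, -0.2, -0.8]
width: 38.3
gripper_force: 60.5
[617.6 -45.5  44.4] yaw 0.02 tool move [-1.4 -0.  21.4] rz -0.0
36.00158608924881
('green', np.float64(708.428), np.float64(-43.768), np.float64(-0.774), np.float64(0.496))
('green', np.float64(673.507), np.float64(-42.969), np.float64(0.04), np.float64(0.313))
('green', np.float64(617.433), np.float64(-45.788), np.float64(0.015), np.float64(0.102))
```

In the tool's units: 7 mm is 0.14, 4 mm is 0.08.

```bash
echo '[[-0.014,0,0.14,0,0,0,30],[0,0,0.14,0,0,0,30],[0,0,0.08,0,0,0,30],[0,0,0.05,0,0,0,30],[0,0,0,0,0,0,30],[0,0,0,0,0,0,30],[0,0,0,0,0,0,30]]' | python3 nudge.py; python3 go.py 616 -45.5 23 0.02
```

```text
clock: 52.5
eef_pos: [615.6, -45.3, 22.6]
tool_rot: [-3.141, 0.001, 0.02]
force: [-1.5, 0.6, 3.0]
width: 38.1
gripper_force: 60.9
[615.6 -45.3  22.6] yaw 0.02 tool move [ 0.4  0.2 -0.4] rz -0.0
```

Release, rise, and check everything before shutting the door.

```bash
echo '[[0,0,0,0,0,0,60],[0,0,0,0,0,0,60],[0,0,0,0,0,0,60],[0,0,-0.4,0,0,0,60],[0,0,-0.9,0,0,0,60],[0,0,-0.9,0,0,0,60],[-0.4,-0.2,0,0,0,0,60],[-0.8,-0.6,0,0,0,0,60],[-0.8,0,0,0,0,0,60],[-0.8,0,0,0,0,0,60],[0,0,0,0,0,0,60],[0,0,0,0,0,0,60]]' | python3 nudge.py
python3 - <<'E'
from h import *
s,im=shot('wrist','w13');C=cam('wrist',s)
for c in('red','green'):
  for o in fitbox(im,C,c,14): print(o)
_,S=shot('scene','s13')
cv2.imwrite('pics/c13.png',np.hstack([im[:,:][:,::1],])[0:480]); 
a=cv2.resize(S[120:370,100:520],(700,417)); b=cv2.resize(im[0:240],(700,262))[:180]
cv2.imwrite('pics/c13.png',np.vstack([a,b]))
E
python3 go.py 467 -2 140 0.02
```

```text
clock: 53.7
eef_pos: [475.5, -8.2, 133.1]
tool_rot: [-3.141, -0.001, 0.019]
force: [0.6, -1.0, 0.6]
width: 60.1
gripper_force: 0.0
('red', np.float64(615.578), np.float64(45.628), np.float64(0.045), np.float64(0.062))
('green', np.float64(617.745), np.float64(-45.232), np.float64(0.01), np.float64(0.047))
[477.2  -8.3 133. ] yaw 0.02 tool move [-10.1  -6.5  -7. ] rz 0.0
```

View pics/c13.png

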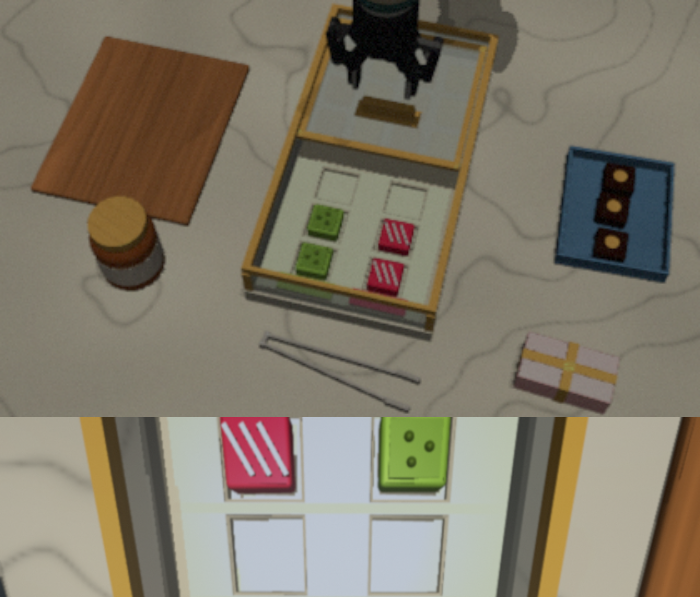

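Everything is in place: reds and greens in their rows, darks in the dish, board empty. Turn back and grip the handle to close the door.

```bash
echo '[[-0.2,-0.13,-0.14,0,0,-0.141,60],[0,0,0,0,0,-0.141,60],[0,0,0,0,0,-0.141,60],[0,0,0,0,0,-0.141,60],[0,0,0,0,0,-0.141,60],[0,0,0,0,0,-0.141,60],[0,0,0,0,0,-0.141,60],[0,0,0,0,0,-0.141,60],[0,0,0,0,0,-0.141,60],[0,0,0,0,0,-0.141,60],[0,0,0,0,0,-0.141,60],[0,0,0,0,0,0,60]]' | python3 nudge.py; echo '[[0,0,0,0,0,0,60],[0,0,0,0,0,0,60]]' | python3 nudge.py;python3 go.py 466.6 -2 84.5 1.572
```

```text
clock: 55.0
eef_pos: [466.8, -2.2, 139.6]
tool_rot: [3.14, -0.0, 1.57]
force: [0.1, -0.1, -0.6]
width: 60.1
gripper_force: 0.0
clock: 55.2
eef_pos: [465.7, -2.1, 139.6]
tool_rot: [3.141, 0.0, 1.568]
force: [-0.1, -0.4, -0.6]
width: 59.9
gripper_force: 0.0
[465.7  -2.1 139.6] yaw 1.568 tool move [ 0.1  0.9 55.1] rz -0.004
```

In the tool's units: 25 mm is 0.5, 20 mm is 0.4.

```bash
echo '[[0,0.02,0.5,0,0,0,60],[0,0,0.4,0,0,0,60],[0,0,0.18,0,0,0,60],[0,0,0,0,0,0,60],[0,0,0,0,0,0,60],[0,0,0,0,0,0,0],[0,0,0,0,0,0,0],[0,0,0,0,0,0,0],[0,0,0,0,0,0,0],[0,0,0,0,0,0,0]]' | python3 nudge.py;echo '[[0.002,0.12,0,0,0,0,0],[0.004,0.24,0,0,0,0,0],[0.006,0.3,0,0,0,0,0],[0.008,0.36,0,0,0,0,0],[0.008,0.36,0,0,0,0,0],[0.008,0.36,0,0,0,0,0],[0.008,0.36,0,0,0,0,0],[0.008,0.36,0,0,0,0,0],[0.008,0.36,0,0,0,0,0],[0.006,0.3,0,0,0,0,0],[0.004,0.2,0,0,0,0,0],[0.002,0.1,0,0,0,0,0]]' | python3 nudge.py; echo '[[0,0,0,0,0,0,0],[0,0,0,0,0,0,0]]' | python3 nudge.py; python3 go.py 661.6 2 84.5
```

```text
clock: 56.2
eef_pos: [466.8, -1.9, 86.3]
tool_rot: [3.14, -0.0, 1.572]
force: [-0.1, -0.5, 5.0]
width: 10.0
gripper_force: 59.6
clock: 57.4
eef_pos: [637.6, 0.9, 86.4]
tool_rot: [-3.141, 0.001, 1.571]
force: [-2.1, -0.8, 7.5]
width: 10.3
gripper_force: 59.8
clock: 57.6
eef_pos: [638.3, 0.9, 86.4]
tool_rot: [3.139, 0.001, 1.571]
force: [1.4, -2.3, 4.4]
width: 10.3
gripper_force: 59.4
[638.3   0.9  86.4] yaw 1.571 tool move [ 1.1 23.3  2. ] rz
```

In the tool's units: 4 mm is 0.08, 3 mm is 0.06.

```bash
echo '[[0.002,0.08,0,0,0,0,0],[0.002,0.08,0,0,0,0,0],[0.002,0.08,0,0,0,0,0],[0.002,0.06,0,0,0,0,0],[0,0.04,0,0,0,0,0],[0,0.04,0,0,0,0,0],[0,0.02,0,0,0,0,0],[0,0,0,0,0,0,0]]' | python3 nudge.py; echo '[[0,0.02,0,0,0,0,0],[0,0.02,0,0,0,0,0],[0,0.02,0,0,0,0,0],[0,0,0,0,0,0,0]]' | python3 nudge.py
```

```text
clock: 58.4
eef_pos: [656.7, 1.2, 86.4]
tool_rot: [-3.141, 0.001, 1.571]
force: [-1.9, -1.5, 7.0]
width: 10.0
gripper_force: 59.9
clock: 58.8
eef_pos: [659.6, 1.3, 86.4]
tool_rot: [-3.141, 0.001, 1.571]
force: [-1.7, -1.8, 7.5]
width: 10.2
gripper_force: 59.9
```

In the tool's units: 1 mm is 0.02.

```bash
echo '[[0,0.02,0,0,0,0,0],[0,0.02,0,0,0,0,0],[0,0.02,0,0,0,0,0],[0,0,0,0,0,0,0]]' | python3 nudge.py;echo '[[0,0.02,0,0,0,0,0],[0,0.02,0,0,0,0,0],[0,0,0,0,0,0,0]]' | python3 nudge.py
```

```text
clock: 59.2
eef_pos: [661.7, 1.3, 86.4]
tool_rot: [-3.139, 0.001, 1.571]
force: [-3.6, -1.7, 9.0]
width: 10.2
gripper_force: 60.1
clock: 59.5
eef_pos: [661.7, 1.3, 86.4]
tool_rot: [-3.135, 0.001, 1.571]
force: [-9.0, -2.2, 13.3]
width: 10.1
gripper_force: 60.6
```

```bash
echo '[[0,-0.03,0,0,0,0,0],[0,0,0,0,0,0,0],[0,0,0,0,0,0,60],[0,0,0,0,0,0,60],[0,0,0,0,0,0,60],[0,0,0,0,0,0,60],[0,0,-0.4,0,0,0,60],[0,0,-0.8,0,0,0,60],[0,0,-0.8,0,0,0,60],[0,-0.8,-0.8,0,0,0,60],[0,-0.8,0,0,0,0,60],[0,0,0,0,0,0,60]]' | python3 nudge.py; echo '[[0,0,0,0,0,0,60],[0,0,0,0,0,0,60]]' | python3 nudge.py
python3 - <<'E'
from h import *
s,im=shot('wrist','w14')
E
```

```text
clock: 60.7
eef_pos: [582.0, 1.9, 221.3]
tool_rot: [-3.135, -0.0, 1.57]
force: [-0.7, 0.3, -1.1]
width: 60.2
gripper_force: 0.0
clock: 60.9
eef_pos: [589.4, 2.2, 221.0]
tool_rot: [3.14, -0.0, 1.571]
force: [0.5, -0.6, 0.3]
width: 59.9
gripper_force: 0.0
```

View pics/w14.png

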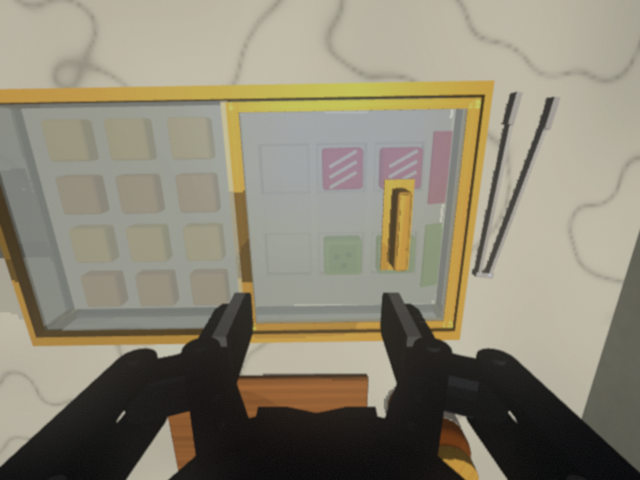

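The door is flush with the brass frame (right edge near column 478). The chocolates are under glass in their rows.

```bash
python3 -c "
from cell import ctrl
print(ctrl.finish_job())"
```

```text
the job is handed in; nothing more can be done
None
```

I handed the job in at about 61 s: three dark chocolates in the blue dish, two raspberry and two pistachio chocolates face up in their rows, the door closed against the frame, and the gift box, jar and tongs left alone; no verdict was returned.

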